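# Free a flask jammed in the washing-up bin, stand it on the tray and cap it

## Robot

A 6-joint arm with a two-finger parallel gripper is mounted at the origin on the work surface. World frame = base frame: x ahead of the robot, y to its left, z up, the work surface at z = 0. Lengths are in mm, angles in rad, forces in N, time in s.
With the tool pointing down it reaches from about 350 to 725 mm from the base axis. Payload 6 kg.
Tool frame: the origin (TCP) lies at the very end of the fingers, on their centre line; the grasp point (between the pads) lies grasp_offset behind it (grasp_offset is the distance from the TCP to the grasp point, in mm); z points along the fingers, x is the direction in which the jaws open and shut, and the axes are right-handed (so a half turn about z gives the same grasp; the last joint's range is limited). The gripper opens to 85 mm and grips with 20 to 120 N. Pads are 22 mm wide; open, the fingers measure 114 mm over their backs; the gripper's body (76 mm by 85 mm) begins 54 mm behind the grasp point. The pads swing forward as they close: fully open they stand 13 mm farther back than shut.
Start: joints at [1.491, 0.04, 0.085, 0, -1.615, -0.334], TCP at [241.227, 549.348, 231.261] pointing down, gripper open.
Joint ranges: [-2.56, 2.56], [-1.29, 2.01], [-1.08, 1.49], [-3.29, 1.98], [-2.81, -0.18], [-2.99, 2.99]. Speed limits (rad/s): [2.57, 2.57, 3.01, 3.14, 3.14, 3.14].

## Interface

Orientations are given as [roll, pitch, yaw] about the fixed x, y, z axes, in that order (R = Rz(yaw) Ry(pitch) Rx(roll)).
In Python, from station import * gives the robot as it stands.
- The arm moves only by the shell command python3 -m inch 'ROWS'. ROWS is JSON, a list that holds one entry, the list of rows, each a list of 7 numbers: the shift along the tool's x, y, z in m, then the turn, a rotation vector about the tool's x, y, z in rad, then the opening, from -1 (shut) to 1 (fully open). In form: [[[dx, dy, dz, rx, ry, rz, jaw], ...]]. A call has 1 to 20 rows; each row is the pose to reach, as a shift and turn from the pose measured when the call began, along the tool's axes at that moment; what a row does not reach only later rows make up. A row lasts 1/12 s, in which the tool goes at most 41.7 mm and 7.16 degrees, less where a joint would pass 70% of its speed; a pose out of reach is approached as far as the arm can. A call with a gripper value outside its range is refused whole. The fingers move at their own pace and stop on an object; the grip force is fixed at half the most. Time passes only in rows, so rows that repeat a pose let the fingers close. It gives the time, the measured TCP pose, the force and the opening at its end, in the units of the state.
- observe(): the state, without advancing time (a new reading comes with each control period).
- grab_frame(name): name is "scene" or "top" or "wrist"; returns a dict with "img" (384x512x3 uint8, red, green, blue), "fx", "fy", "cx", "cy" (pixels), "R" (3x3) and "t" (3): a world point X has camera coordinates R X + t. Camera axes: x right, y down, z forward; pixel columns grow to the right and rows downward; lengths in mm; the calibration is good to about 2 mm. The wrist camera is an equidistant fisheye: a pixel r from the principal point sees the ray r / f radians off the axis. A picture is of the moment at which its call begins. There is no depth.
- hand_in(): hands the job in, once; it reports no verdict.
The state is a dict: "time_s": time; "qpos": joint angles; "qvel": joint speeds; "effort": joint torques, N m; "eef_pos": TCP position; "orientation": TCP orientation; "contact_force": force on the tool from outside, world axes, zero at the start; "moment": the same for the moment, N m; "opening": finger opening in mm.
Only numpy, scipy, OpenCV 4.12 (cv2) and the standard library are available. Lean on these libraries where they do the work, as an engineer would, in place of code of your own. Each camera call takes 0.05 s, during which the arm holds its last target.

## Task

A conical glass flask lies on its side jammed in a corner of the grey washing-up bin, with the steel instrument tin wedged across its neck. Lift the tin out and lay it flat on the rubber mat, then work the flask out of the corner and stand it upright on the floor of the steel tray, in the free space beside the two capped flasks, without dropping it or disturbing those two. Finish by putting the loose steel cap fully down over the flask's neck.

Things in the scene. Friction and masses are not known exactly. Their poses are not given: they have to be found in the camera images.
- bin: Grey plastic washing-up bin, open on top, fixed. Inside 240 x 190 mm (its x, y), walls 4 mm with a 9 mm outward lip, rim 55 mm and inner floor 4 mm above the bench. Origin: centre of its underside, on the bench. The flask lies along the bin's x: base at the low-x wall, side at the high-y wall. A small glass dish (60 mm wide, 14 mm high) stands in the high-x, low-y corner.
- flask_center (a point): Jammed empty glass flask, 0.13 kg, 140 mm tall: base 84 mm wide, cone to the neck, neck 31 mm wide from 104 to 134 mm above the base, lip 37 mm. Point on its axis, 70 mm from base; z axis from base to mouth. Lies on base rim and lip, mouth 10 degrees down, within 3 mm of two walls; 25 mm free between neck and wall. Lifted lightly by the neck, it swings part way upright by its weight.
- tin_center (a point): Closed stainless steel instrument tin, a flat box 160 mm long (its y), 56 mm wide (its x), 30 mm thick (its z, towards the lid), 0.3 kg. This point is its centre. At first it lies across the bin, one end on the bin floor and the other propped on the flask's neck, so it slopes by about 15 degrees.
- mat: Flat ribbed black rubber mat on the bench, fixed, 220 mm along its x, 130 mm along its y, top 3 mm above the bench. Origin: centre of its underside, at bench height. Empty at first.
- tray_floor (a point): Shallow stainless steel tray, fixed, inside 250 mm along its x and 190 mm along its y, rim 14 mm above the bench. This point is the centre of its inner floor, 3 mm above the bench. Two capped flasks stand in its high-x half; the low-x half is free.
- flask_a: A flask of the same shape and size standing upright on the tray with its steel cap on: 84 mm wide, 143 mm tall. Origin: centre of its base. A bystander: leave it.
- flask_b: The other capped flask standing on the tray, same shape and size as flask_a. Origin: centre of its base. A bystander: leave it.
- cap_center (a point): Loose stainless steel slip-on cap, standing open end down on the bench between bin and tray: a round cup 47 mm across (49 mm at its foot), 38 mm tall, bore 43 mm wide, 35 mm deep, 0.045 kg. This point is its centre, 19 mm above its open edge; z axis towards the closed end. Fully on, it rests on the flask's lip, its centre 124 mm above the flask's base.
Not all that is in view belongs to the job. Of the things like the part that bears tin_center, leave any that is green or yellow; of the rest the larger one is meant.

How it is judged (in metres and radians):
On the way, in this order (a step that is already met when the one before it is completed fails the run):
1. the tin lies flat on the rubber mat, let go (x of tin_center in the frame of mat between -0.1 and 0.1 m and y of tin_center in the frame of mat between -0.05 and 0.05 m and height (world z) of tin_center between 0.01 and 0.024 m and angle between tin_center's own z axis and vertical below 0.08 rad and contact force between the fingers and tin below 0.1 N and linear speed of tin below 0.03 m/s), for 0.2 s.
2. the flask is out of the corner and turned upright (distance of flask_center from where it was at the start of the episode above 0.05 m and angle between flask_center's own z axis and vertical below 0.3 rad).
3. the flask stands upright on the floor of the tray, let go (x of flask_center in the frame of tray_floor between -0.085 and 0.085 m and y of flask_center in the frame of tray_floor between -0.055 and 0.055 m and z of flask_center in the frame of tray_floor between 0.064 and 0.076 m and angle between flask_center's own z axis and vertical below 0.06 rad and contact force between the fingers and flask below 0.1 N and linear speed of flask below 0.03 m/s), for 0.3 s.
4. the cap is on the flask (horizontal distance between cap_center and flask_center below 0.008 m and z of cap_center in the frame of flask_center between 0.049 and 0.058 m and angle between cap_center's own z axis and vertical below 0.12 rad and contact force between the fingers and cap below 0.1 N and linear speed of cap below 0.03 m/s), for 0.2 s.
At the end, for the whole second after the job is handed in: Tin flat on the mat (centre within 100 x 50 mm of the mat's, tilt < 0.08 rad); flask upright on the tray floor (axis within 85 x 55 mm of tray centre, tilt < 0.06); cap fully down on its neck (within 8 mm of its axis, centre 119 to 128 mm above its base, tilt < 0.12); all let go, at rest (all of step 1 and all of step 3 and all of step 4); the robot touches nothing.
It fails at once if the flask was dropped or fell over (moved faster than 0.7 m/s without being held) (contact force between the fingers and flask below 0.1 N and linear speed of flask above 0.7 m/s).
It fails at once if a standing capped flask was shoved more than 20 mm or tipped (distance of any of flask_a, flask_b from where it was at the start of the episode above 0.02 m or angle between any of flask_a, flask_b's own z axis and vertical above 0.25 rad).
It also fails if it takes over 72 s, if anything falls off the work surface, if the arm or the gripper's body presses on something with over 40 N, if the wrist force passes 120 N, or if a joint passes its speed limit or range.

## Working session

There is one attempt and no reset: what is moved stays moved. The work goes in short steps, Python scripts to look and compute and a shell command to move; the robot and the scene stay as the last step left them, time stands still between calls to the robot, and variables do not carry over. Pictures are saved under pics/ and viewed, and the job is handed in when it is done.

```bash
ls; mkdir -p pics; python3 - <<'E'
from station import *
import cv2
print(observe())
for n in ["scene","top"]:
    f=grab_frame(n); cv2.imwrite(f"pics/{n}0.png",cv2.cvtColor(f["img"],cv2.COLOR_RGB2BGR))
    print(n,f["fx"],f["fy"],f["cx"],f["cy"],f["R"],f["t"])
E
```

```text
pics
{'time_s': 0.0, 'qpos': array([ 1.49071126e+00,  4.08408071e-02,  8.37626392e-02, -4.57024488e-04,
       -1.61546984e+00, -3.33691396e-01]), 'qvel': array([-6.19760966e-05,  9.20923763e-04, -6.98340434e-04,  3.66501452e-04,
        2.81821036e-04,  1.97018138e-04]), 'effort': array([-3.74521442e-04, -3.68208182e+01,  3.47426462e+01,  6.93247318e+00,
       -5.35693762e-03,  5.90447243e-06]), 'eef_pos': array([241.04135467, 549.09294059, 230.23721299]), 'orientation': array([-3.14145034e+00, -1.80460256e-03, -1.98455290e+00]), 'contact_force': array([-0.1588041 , -0.41577941, -0.27133137]), 'moment': array([ 0.02948604,  0.00700233, -0.02579832]), 'opening': 85.41825759701136}
scene 366.5816653227491 366.5816653227491 260.2826805825333 189.73016567745057 [[ 0.66710752  0.74496044  0.00121972]
 [ 0.58765457 -0.52523339 -0.6154608 ]
 [-0.45785331  0.4112953  -0.78816655]] [-260.75333796 -291.32922456 1220.23142889]
top 421.47816665562164 421.47816665562164 257.2831686865674 193.00792112768625 [[-0.01294987 -0.99953873 -0.02747035]
 [-0.99315912  0.01604594 -0.11566112]
 [ 0.11604856  0.02578464 -0.9929088 ]] [ -46.96886199  482.82888539 1047.09761016]
```

```bash
python3 - <<'E'
import cv2
for n in ["scene0","top0"]:
    i=cv2.imread(f"pics/{n}.png"); cv2.imwrite(f"pics/{n}b.png",cv2.resize(i,(800,600),interpolation=cv2.INTER_CUBIC))
E
```

```text
(no output)
```

View pics/scene0.png

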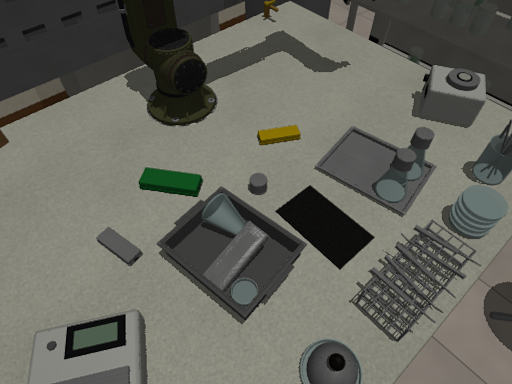

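View pics/top0b.png

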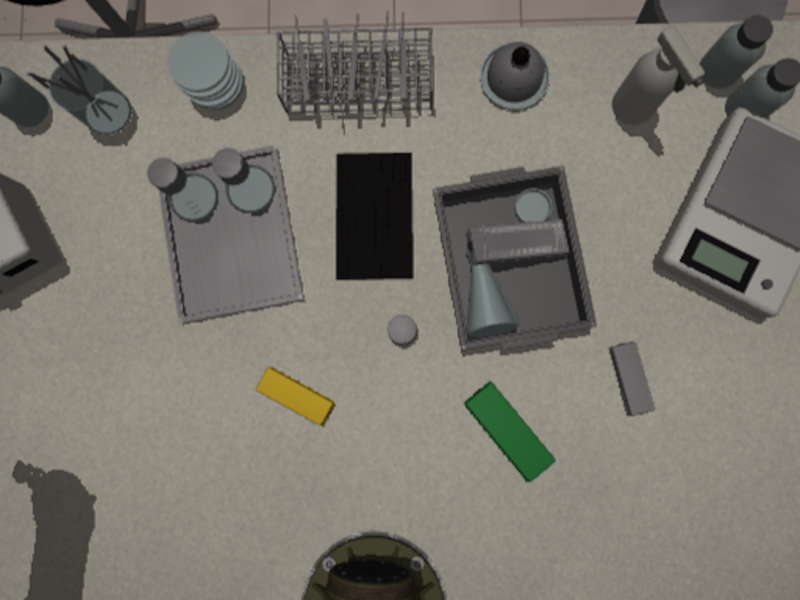

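Candidates for the tin in the top picture (512-scale): the grey box in the bin (~(331,154)), a small grey box (~(404,242)), a green one (~(326,276)) and a yellow one (~(189,253)). Green and yellow are excluded, and the larger grey one is the box in the bin. I'll check it in close crops.

```bash
python3 - <<'E'
import cv2
i=cv2.imread("pics/top0.png")
def crop(i,x,y,w,h,s,o):
    c=cv2.resize(i[y:y+h,x:x+w],None,fx=s,fy=s,interpolation=cv2.INTER_CUBIC)
    for k in range(0,w,10):
        cv2.line(c,(k*s,0),(k*s,8 if k%50 else 16),(0,0,255),1)
        if k%20==0: cv2.putText(c,str(x+k),(k*s,26),0,.4,(0,0,255),1)
    for k in range(0,h,10):
        cv2.line(c,(0,k*s),(8,k*s),(0,0,255),1)
        if k%20==0: cv2.putText(c,str(y+k),(10,k*s+4),0,.4,(0,0,255),1)
    cv2.imwrite(o,c)
crop(i,265,95,130,140,4,"pics/c1.png")
crop(i,85,80,190,150,4,"pics/c2.png")
s=cv2.imread("pics/scene0.png")
crop(s,150,160,170,170,4,"pics/c3.png") if 0 else crop(s,150,165,170,145,4,"pics/c3.png")
E
```

```text
(no output)
```

View pics/c1.png

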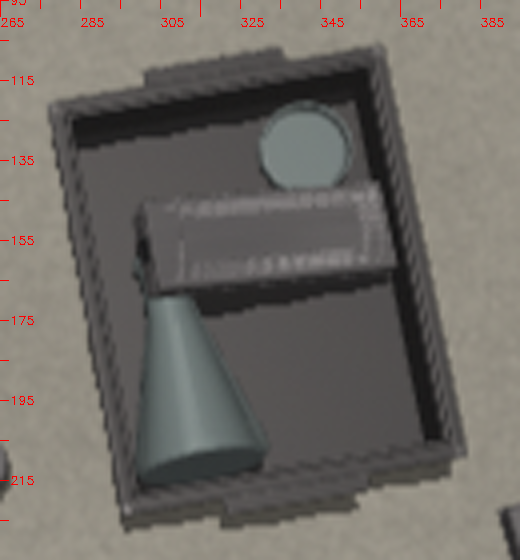

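View pics/c2.png

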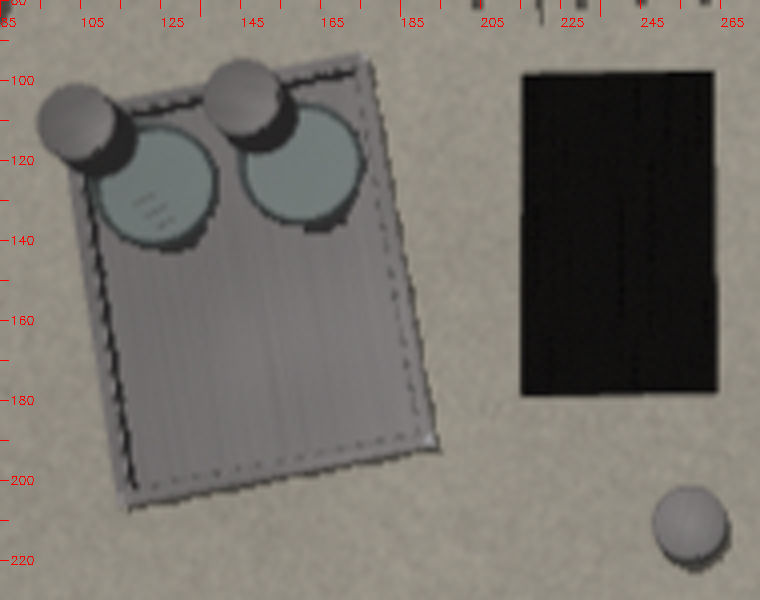

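View pics/c3.png

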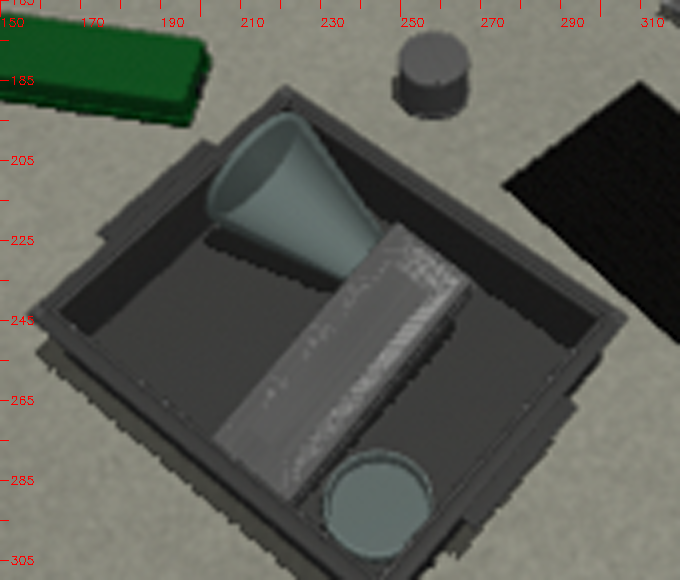

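The box in the bin spans about (299–362, 140–167) in top pixels. It is grey and lies across the flask's neck, so it is the tin. The flask's base is at about (316,207), and the flask narrows to about (309,168) under the tin.

```bash
cat > h.py <<'E'
import numpy as np, cv2
from scipy.spatial.transform import Rotation as Ro
from scipy.optimize import least_squares
CAM={"scene":dict(f=366.5816653227491,c=(260.2826805825333,189.73016567745057),R=np.array([[ 0.66710752,0.74496044,0.00121972],[0.58765457,-0.52523339,-0.6154608],[-0.45785331,0.4112953,-0.78816655]]),t=np.array([-260.75333796,-291.32922456,1220.23142889])),
"top":dict(f=421.47816665562164,c=(257.2831686865674,193.00792112768625),R=np.array([[-0.01294987,-0.99953873,-0.02747035],[-0.99315912,0.01604594,-0.11566112],[0.11604856,0.02578464,-0.9929088]]),t=np.array([-46.96886199,482.82888539,1047.09761016]))}
def at(cam,u,v,z):
    c=CAM[cam]; d=c["R"].T@np.array([(u-c["c"][0])/c["f"],(v-c["c"][1])/c["f"],1]); o=-c["R"].T@c["t"]
    return o+d*(z-o[2])/d[2]
def proj(cam,X):
    c=CAM[cam]; p=np.asarray(X)@c["R"].T+c["t"]
    return p[...,:2]/p[...,2:]*c["f"]+np.array(c["c"])
def crop(i,x,y,w,h,s,o):
    c=cv2.resize(i[y:y+h,x:x+w],None,fx=s,fy=s,interpolation=cv2.INTER_CUBIC)
    for k in range(0,w,10):
        cv2.line(c,(k*s,0),(k*s,8),(0,0,255),1)
        if k%20==0: cv2.putText(c,str(x+k),(k*s,22),0,.4,(0,0,255),1)
    for k in range(0,h,10):
        cv2.line(c,(0,k*s),(8,k*s),(0,0,255),1)
        if k%20==0: cv2.putText(c,str(y+k),(10,k*s+4),0,.4,(0,0,255),1)
    cv2.imwrite(o,c)
def snap(name,o):
    from station import grab_frame
    f=grab_frame(name); b=cv2.cvtColor(f["img"],cv2.COLOR_RGB2BGR); cv2.imwrite(o,b); return f,b
E
python3 - <<'E'
from h import *
c1=lambda x,y:(265+x/4,95+y/4); c2=lambda x,y:(85+x/4,80+y/4); c3=lambda x,y:(150+x/4,165+y/4)
P=lambda n,cam,p,z:print(n,at(cam,*p,z).round(1))
for n,p in dict(TL=(50,105),TR=(383,45),BR=(465,452),BL=(127,522)).items(): P("bin "+n,"top",c1(*p),55)
for n,p in dict(low=(287,87),TL=(627,318),BR=(28,318)).items(): P("bin s "+n,"scene",c3(*p),55)
P("cap","top",c2(690,522),38); P("cap s","scene",c3(434,58),38)
for p in [(521,73),(713,71),(718,393),(521,395)]: P("mat","top",c2(*p),3)
for p in [(365,55),(439,450),(128,509)]: P("tray","top",c2(*p),14)
P("A","top",c2(157,187),3);P("B","top",c2(302,164),3)
P("capA","top",c2(76,122),146);P("capB","top",c2(243,97),146)
# tin corners top face unknown z
for p in [(140,205),(378,183),(398,268),(148,295)]: P("tin@50","top",c1(*p),50)
for p in [(398,222),(470,285),(290,502),(213,438)]: P("tin s@50","scene",c3(*p),50)
E
```

```text
bin TL [ 660.8 -108.2   55. ]
bin TR [ 695.3 -319.1   55. ]
bin BR [ 436.9 -358.4   55. ]
bin BL [ 397.  -150.6   55. ]
bin s low [ 408.9 -147.3   55. ]
bin s TL [ 667.7 -107.3   55. ]
bin s BR [ 442.6 -359.    55. ]
cap [436.6 -54.2  38. ]
cap s [442.6 -52.7  38. ]
mat [742.9  56.2   3. ]
mat [741.4 -72.7   3. ]
mat [523.5 -72.8   3. ]
mat [524.4  56.5   3. ]
tray [753.8 159.2  14. ]
tray [487.6 108.5  14. ]
tray [452.3 311.   14. ]
A [669.5 300.9   3. ]
B [683.2 203.4   3. ]
capA [668.6 299.6 146. ]
capB [681.6 201.3 146. ]
tin@50 [ 596.4 -163.8   50. ]
tin@50 [ 607.6 -313.4   50. ]
tin@50 [ 553.1 -323.6   50. ]
tin@50 [ 538.8 -167.4   50. ]
tin s@50 [ 530.3 -159.4   50. ]
tin s@50 [ 590.7 -156.7   50. ]
tin s@50 [ 624.4 -315.1   50. ]
tin s@50 [ 568.6 -323.7   50. ]
```

```bash
python3 - <<'E'
from h import *
for n in CAM: print(n,(-CAM[n]["R"].T@CAM[n]["t"]).round(0))
s=cv2.imread("pics/scene0.png"); s=cv2.convertScaleAbs(s,alpha=1.6,beta=10)
crop(s,195,205,80,95,6,"pics/c4.png")
t=cv2.imread("pics/top0.png"); t=cv2.convertScaleAbs(t,alpha=1.6,beta=10)
crop(t,285,125,95,60,8,"pics/c5.png")
E
```

```text
scene [ 904. -461.  783.]
top [ 357.  -82. 1094.]
```

View pics/c4.png

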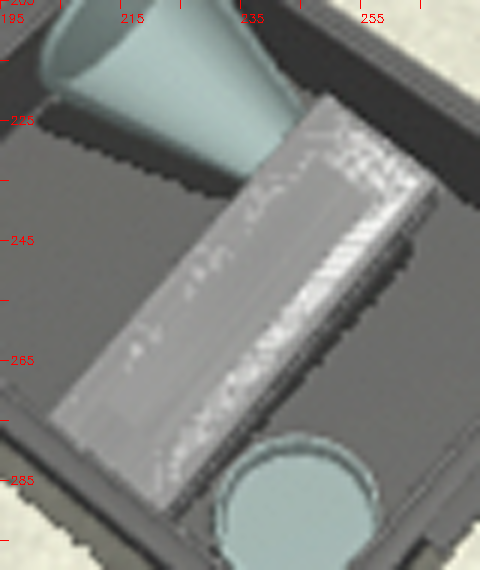

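View pics/c5.png

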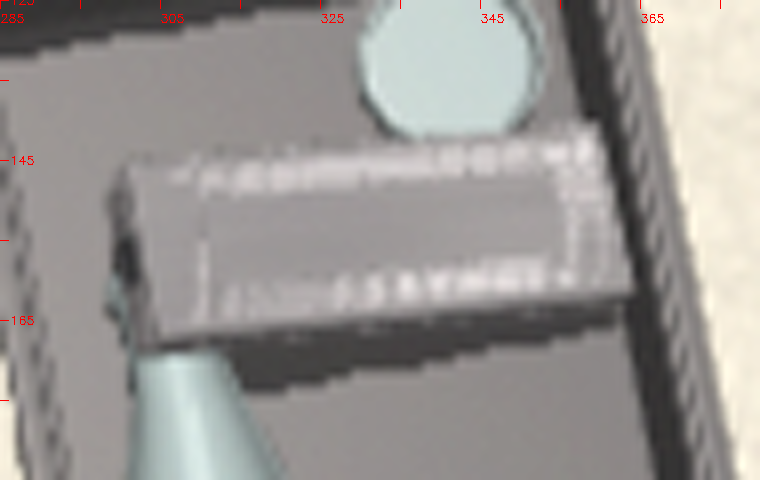

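```bash
python3 - <<'E'
from h import *
L=np.array([[28,80,15],[28,-80,15],[-28,-80,15],[-28,80,15]],float)
T=np.array([(301.3,145.3),(360,140.2),(364,161.6),(304.8,166.9)])
S=np.array([(267.8,235.3),(222.5,290.3),(203,274.2),(249.2,220.8)])
def pose(p):
    R=Ro.from_euler("ZX",[p[3],p[4]]).as_matrix(); return L@R.T+p[:3]
def f(p,ws=1):
    X=pose(p); return np.r_[(proj("top",X)-T).ravel(),ws*(proj("scene",X)-S).ravel()]
for ws in (1,0):
    r=least_squares(f,[570,-240,39,.07,.26],args=(ws,)); p=r.x
    print(p[:3].round(1),np.degrees(p[3:]).round(1),r.fun.round(1)); print(pose(p).round(0))
E
```

```text
[ 577.2 -239.3   36.9] [ 7.2 14.1] [-1.2 -0.7 -0.9 -0.7 -1.3 -0.8 -1.3 -0.2 -0.5 -0.9 -2.5  0.9 -1.1  1.
 -0.4 -0.1]
[[ 596. -162.   71.]
 [ 615. -316.   32.]
 [ 560. -323.   32.]
 [ 540. -169.   71.]]
[ 576.7 -243.    31.9] [ 7.  13.9] [ 0.1 -0.2  0.2  0.  -0.2 -0.1 -0.1  0.3 -0.   0.  -0.   0.  -0.   0.
 -0.   0. ]
[[ 596. -166.   66.]
 [ 614. -320.   27.]
 [ 559. -327.   27.]
 [ 540. -173.   66.]]
```

```bash
cat >> h.py <<'E'
def rpyR(r): return Ro.from_euler("xyz",r).as_matrix()
def log():
    from station import observe
    s=observe(); open("log.txt","a").write(repr([list(map(float,s["qpos"])),list(map(float,s["eef_pos"])),list(map(float,s["orientation"]))])+"\n"); return s
def to(pos,R):
    "shift/turn in tool axes to reach TCP pos, R"
    s=log(); R0=rpyR(s["orientation"]); d=R0.T@(np.array(pos)-s["eef_pos"])/1000
    w=Ro.from_matrix(R0.T@R).as_rotvec()
    print("shift",d.round(4),"turn",w.round(3),"t",round(s["time_s"],2)); return d,w
TIN=np.array([577.,-240,37.5]); RT=Ro.from_euler("ZX",[7.2,14],degrees=True).as_matrix()
RTOOL=np.c_[-RT[:,0],RT[:,1],-RT[:,2]]
BIN=np.array([547.5,-234,0]); BY=np.radians(9.1); RB=Ro.from_euler("z",BY).as_matrix()
E
python3 - <<'E'
from h import *
R0=np.c_[-RT[:,0],RT[:,1],-RT[:,2]]
print(np.linalg.det(R0))
# waypoint
g=TIN+RT[:,2]*(130-18.7)
print(g); to(g,RTOOL)
to([400,150,230],RTOOL)
E
```

```text
1.0
[ 580.37471099 -266.71358816  145.49391433]
shift [ 0.6104 -0.6387  0.0859] turn [-0.223 -0.127  1.026] t 0.1
shift [ 0.3015 -0.306   0.0009] turn [-0.223 -0.127  1.026] t 0.1
```

```bash
python3 -m inch '[[[0.30,-0.31,0.0,-0.1,-0.06,0.5,1],[0.30,-0.31,0.0,-0.1,-0.06,0.5,1],[0.30,-0.31,0.0,-0.1,-0.06,0.5,1],[0.30,-0.31,0.0,-0.1,-0.06,0.5,1],[0.61,-0.639,0.0,-0.223,-0.127,1.026,1],[0.61,-0.639,0.0,-0.223,-0.127,1.026,1],[0.61,-0.639,0.0,-0.223,-0.127,1.026,1],[0.61,-0.639,0.0,-0.223,-0.127,1.026,1],[0.61,-0.639,0.0,-0.223,-0.127,1.026,1],[0.61,-0.639,0.0,-0.223,-0.127,1.026,1],[0.61,-0.639,0.0,-0.223,-0.127,1.026,1],[0.61,-0.639,0.0,-0.223,-0.127,1.026,1],[0.61,-0.639,0.0,-0.223,-0.127,1.026,1],[0.61,-0.639,0.0,-0.223,-0.127,1.026,1],[0.61,-0.639,0.0,-0.223,-0.127,1.026,1],[0.61,-0.639,0.0,-0.223,-0.127,1.026,1],[0.61,-0.639,0.0,-0.223,-0.127,1.026,1],[0.61,-0.639,0.0,-0.223,-0.127,1.026,1],[0.61,-0.639,0.0,-0.223,-0.127,1.026,1],[0.61,-0.639,0.0,-0.223,-0.127,1.026,1]]]'; python3 - <<'E'
from h import *
to(TIN+RT[:,2]*(130-18.7),RTOOL)
E
```

```text
time_s: 1.77
eef_pos: [561.8, -222.1, 230.7]
orientation: [2.897, -0.001, -3.016]
contact_force: [0.4, 0.9, -0.1]
opening: 85.0
shift [-0.013  -0.0658  0.0714] turn [ 0.    -0.001 -0.001] t 1.77
```

```bash
python3 -m inch '[[[-0.013,-0.066,0.071,0,0,0,1],[-0.013,-0.066,0.071,0,0,0,1],[-0.013,-0.066,0.071,0,0,0,1],[-0.013,-0.066,0.071,0,0,0,1],[-0.013,-0.066,0.071,0,0,0,1]]]'; python3 - <<'E'
from h import *
s=log(); print(s["eef_pos"],s["orientation"],s["qpos"])
f,b=snap("wrist","pics/w1.png"); print(f["fx"],f["cx"],f["cy"],f["R"],f["t"])
E
```

```text
time_s: 2.18
eef_pos: [580.0, -266.9, 145.4]
orientation: [2.897, -0.003, -3.017]
contact_force: [0.3, 0.0, 1.4]
opening: 85.3
[ 579.98159709 -266.87236523  145.41928326] [ 2.8966287  -0.00308873 -3.01657177] [-0.25227483  0.27844378  0.25604784 -0.22685817 -1.64123855  0.37143679]
297.3186396354542 255.9242781318281 191.81708549329 [[-0.99218943 -0.12467159  0.00413764]
 [-0.10335852  0.84023635  0.53227801]
 [-0.06983654  0.52769296 -0.84655951]] [540.86277505 238.67045867 465.54481601]
```

View pics/w1.png

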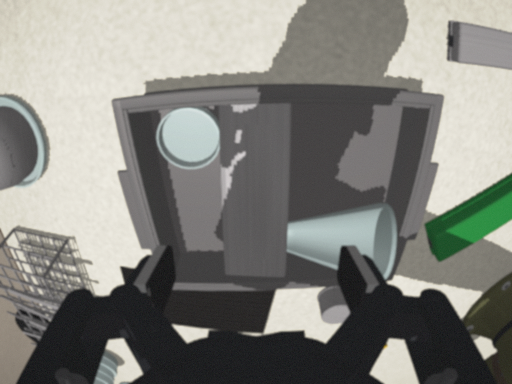

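```bash
cat >> h.py <<'E'
def fish(f,X):
    p=np.asarray(X)@np.array(f["R"]).T+np.array(f["t"]); n=np.hypot(p[...,0],p[...,1]); th=np.arctan2(n,p[...,2])
    return np.stack([f["cx"]+f["fx"]*th*p[...,0]/n, f["cy"]+f["fx"]*th*p[...,1]/n],-1)
def fray(f,u,v,z):
    d=np.array([u-f["cx"],v-f["cy"]]); r=np.hypot(*d); th=r/f["fx"]; c=np.r_[d/r*np.sin(th),np.cos(th)]
    R=np.array(f["R"]); o=-R.T@np.array(f["t"]); w=R.T@c; return o+w*(z-o[2])/w[2]
E
python3 - <<'E'
from h import *
f,b=snap("wrist","pics/w2.png")
L=np.array([[28,80,15],[28,-80,15],[-28,-80,15],[-28,80,15],[28,80,15]],float)
c=fish(f,L@RT.T+TIN); 
for a,d in zip(c[:-1],c[1:]): cv2.line(b,tuple(int(v) for v in a),tuple(int(v) for v in d),(0,0,255),1)
print(c.round(0))
LB=np.array([[133,108,55],[133,-108,55],[-133,-108,55],[-133,108,55],[133,108,55]],float)
c=fish(f,LB@RB.T+BIN)
for a,d in zip(c[:-1],c[1:]): cv2.line(b,tuple(int(v) for v in a),tuple(int(v) for v in d),(0,255,0),1)
crop(b,100,60,350,240,2,"pics/w2b.png")
print(fray(f,222,190,60))
E
```

```text
[[227. 271.]
 [221.  98.]
 [290.  98.]
 [284. 271.]
 [227. 271.]]
[ 605.75657501 -247.90255671   60.        ]
```

View pics/w2b.png

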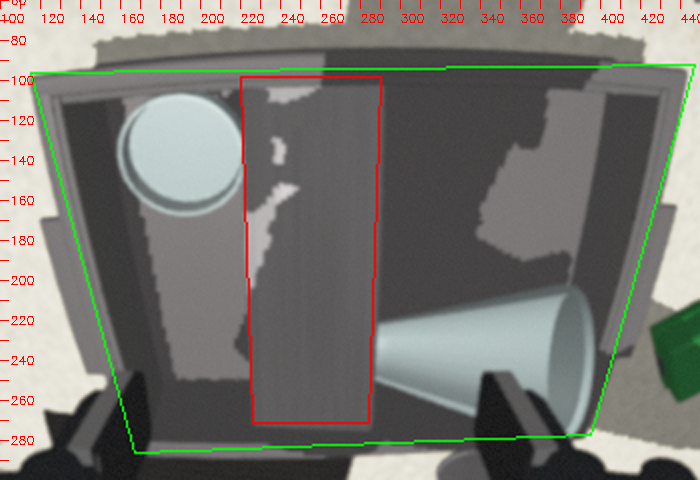

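```bash
python3 -m inch '[[[0,0,0.04,0,0,0,1],[0,0,0.08,0,0,0,1],[0,0,0.105,0,0,0,1],[0,0,0.118,0,0,0,1],[0,0,0.127,0,0,0,1],[0,0,0.127,0,0,0,1],[0,0,0.127,0,0,0,1]]]' && python3 - <<'E'
from h import *
s=log(); print(s["eef_pos"],s["contact_force"])
f,b=snap("wrist","pics/w3.png")
f,b=snap("scene","pics/s3.png")
crop(b,140,130,180,180,4,"pics/s3b.png")
E
```

```text
time_s: 2.87
eef_pos: [578.9, -236.8, 28.3]
orientation: [2.901, 0.005, -3.015]
contact_force: [-0.3, -0.1, 0.5]
opening: 85.4
[ 578.92224478 -236.75552783   28.2620497 ] [-0.27482825 -0.13648568  0.50124945]
```

View pics/w3.png

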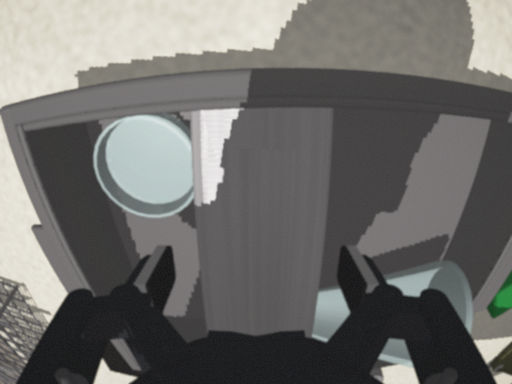

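View pics/s3b.png

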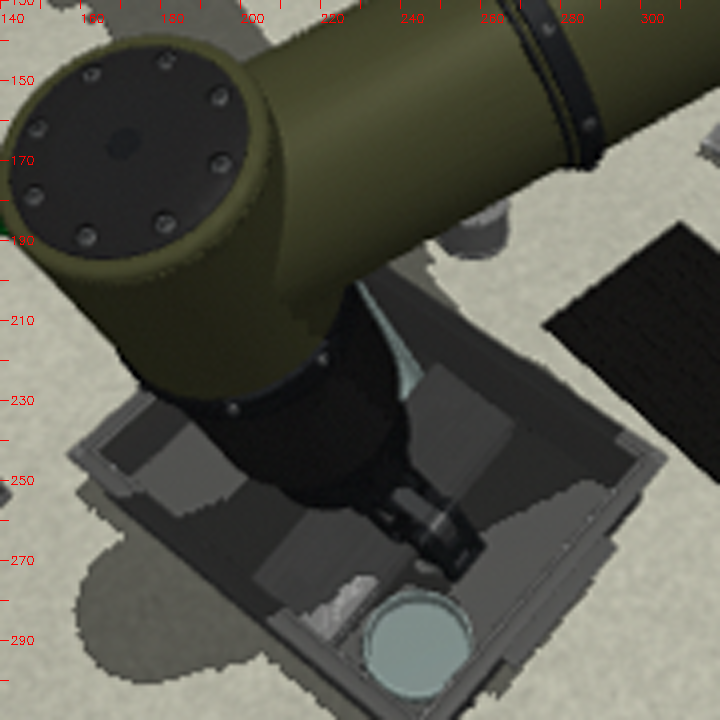

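```bash
python3 -m inch '[[[0.003,0,0.006,0,0,0,1],[0.003,0,0.006,0,0,0,1],[0.003,0,0.006,0,0,0,-1],[0.003,0,0.006,0,0,0,-1],[0.003,0,0.006,0,0,0,-1],[0.003,0,0.006,0,0,0,-1],[0.003,0,0.006,0,0,0,-1],[0.003,0,0.006,0,0,0,-1],[0.003,0,0.006,0,0,0,-1],[0.003,0,0.006,0,0,0,-1],[0.003,0,0.006,0,0,0,-1]]]' && python3 - <<'E'
from h import *
s=log(); print(s["eef_pos"],s["contact_force"],s["moment"])
E
```

```text
time_s: 3.88
eef_pos: [576.5, -236.3, 23.3]
orientation: [2.902, 0.008, -3.015]
contact_force: [2.4, -1.3, 5.4]
opening: 55.8
[ 576.51682688 -236.34916769   23.2831507 ] [ 2.37189341 -1.31814705  5.3864968 ] [-0.74436744 -0.82770961 -0.15210735]
```

```bash
python3 -m inch '[[[0,0.004,-0.015,0,0,0,-1],[0,0.008,-0.03,0,0,0,-1],[0,0.014,-0.055,0,0,0,-1],[0,0.020,-0.08,0,0,0,-1],[0,0.026,-0.105,0,0,0,-1],[0,0.032,-0.13,0,0,0,-1],[0,0.036,-0.145,0,0,0,-1],[0,0.036,-0.145,0,0,0,-1]]]' && python3 - <<'E'
from h import *
s=log(); print(s["eef_pos"],s["contact_force"],s["opening"])
R0=rpyR(s["orientation"]); 
# target: vertical above mat, keep yaw
MAT=np.array([633,-8,0.])
to([MAT[0],MAT[1],110],np.c_[[-1,0,0],[0,1,0],[0,0,-1]])
f,b=snap("scene","pics/s4.png"); f,b=snap("wrist","pics/w4.png")
E
```

```text
time_s: 4.55
eef_pos: [575.7, -236.0, 175.1]
orientation: [2.904, 0.01, -3.015]
contact_force: [0.5, -0.9, -2.2]
opening: 55.7
[ 575.70638915 -236.03035137  175.09056823] [ 0.46642774 -0.88008376 -2.23307368] 55.74611511126357
shift [-0.085   0.1972  0.1157] turn [ 0.238 -0.005  0.127] t 4.55
```

View pics/s4.png

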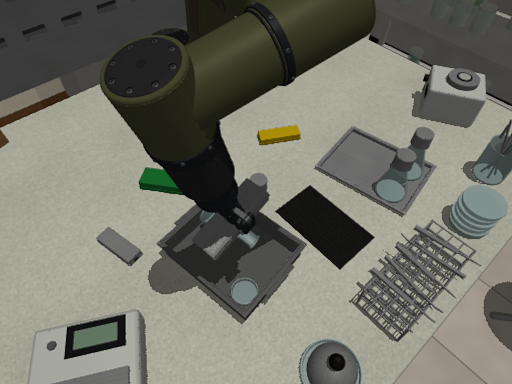

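View pics/w4.png

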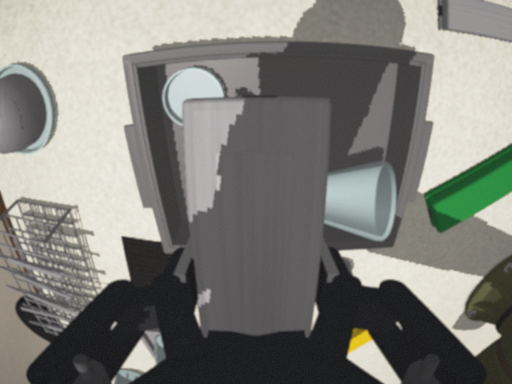

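```bash
python3 -m inch '[[[-0.015,0.04,0.01,0.05,0,0.02,-1],[-0.03,0.08,0.03,0.1,0,0.05,-1],[-0.045,0.11,0.05,0.15,0,0.08,-1],[-0.06,0.15,0.07,0.2,0,0.1,-1],[-0.075,0.18,0.09,0.238,-0.005,0.127,-1],[-0.085,0.197,0.11,0.238,-0.005,0.127,-1],[-0.085,0.197,0.116,0.238,-0.005,0.127,-1],[-0.085,0.197,0.116,0.238,-0.005,0.127,-1],[-0.085,0.197,0.116,0.238,-0.005,0.127,-1]]]' && python3 - <<'E'
from h import *
s=log(); print(s["eef_pos"],s["contact_force"],s["opening"])
to([633,-8,15],np.c_[[-1,0,0],[0,1,0],[0,0,-1]])
f,b=snap("scene","pics/s5.png"); crop(b,150,60,200,180,4,"pics/s5b.png")
E
```

```text
time_s: 5.4
eef_pos: [630.2, -7.3, 102.3]
orientation: [3.139, -0.011, -3.141]
contact_force: [0.7, -1.1, -2.8]
opening: 55.3
[630.16321771  -7.25908587 102.33385771] [ 0.68999701 -1.05110279 -2.84366601] 55.32787855594028
shift [-0.0038 -0.0009  0.0873] turn [ 0.002 -0.011  0.001] t 5.4
```

View pics/s5b.png

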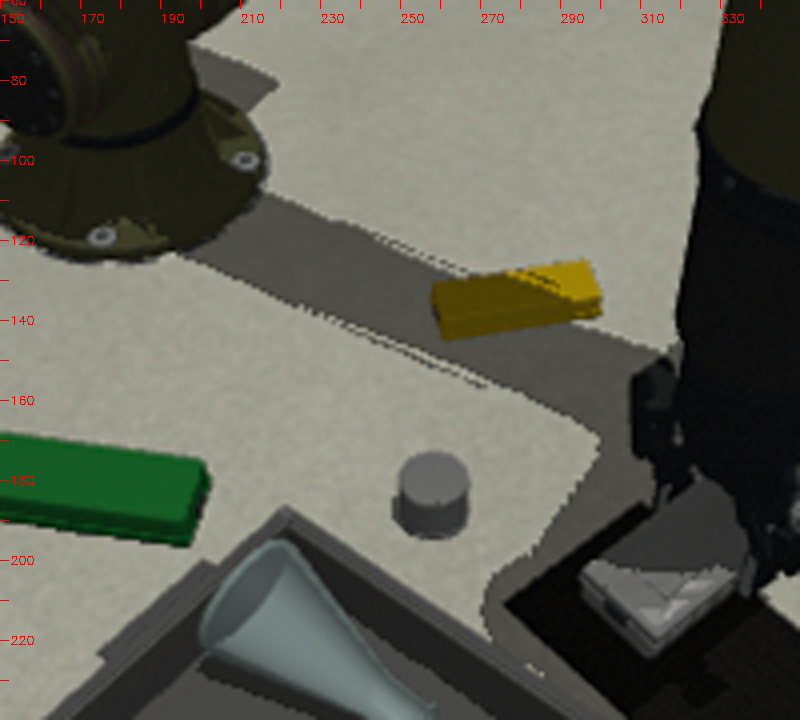

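```bash
python3 -m inch '[[[-0.003,0,0.03,0,-0.011,0,-1],[-0.003,0,0.06,0,-0.011,0,-1],[-0.003,0,0.08,0,-0.011,0,-1],[-0.003,0,0.088,0,-0.011,0,-1],[-0.003,0,0.09,0,-0.011,0,-1],[-0.003,0,0.09,0,-0.011,0,-1]]]' && python3 -m inch '[[[0,0,0.003,0,0,0,-1],[0,0,0.006,0,0,0,-1],[0,0,0.006,0,0,0,-1]]]'
```

```text
time_s: 5.95
eef_pos: [633.7, -8.8, 14.9]
orientation: [3.14, 0.004, 3.14]
contact_force: [0.3, -0.4, -2.7]
opening: 55.8
time_s: 6.2
eef_pos: [634.2, -8.7, 9.7]
orientation: [3.139, 0.005, 3.14]
contact_force: [0.1, 0.0, -4.9]
opening: 55.9
```

```bash
python3 -m inch '[[[0,0,0.003,0,0,0,-1],[0,0,0.003,0,0,0,-1]]]'; python3 - <<'E'
from h import *
f,b=snap("scene","pics/s6.png"); crop(b,250,140,150,140,5,"pics/s6b.png")
E
```

```text
time_s: 6.37
eef_pos: [634.2, -8.7, 6.7]
orientation: [3.139, 0.005, 3.14]
contact_force: [0.3, 0.3, -4.8]
opening: 55.6
```

View pics/s6b.png

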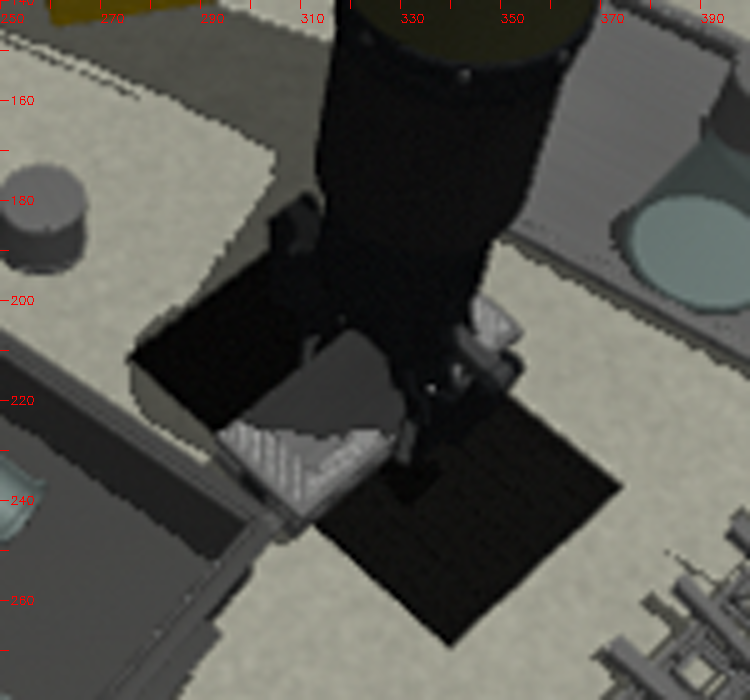

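```bash
python3 -m inch '[[[0,0,0.002,0,0,0,-1],[0,0,0.002,0,0,0,-1]]]'; python3 -m inch '[[[0,0,0.002,0,0,0,-1],[0,0,0.002,0,0,0,-1]]]'
```

```text
time_s: 6.58
eef_pos: [634.0, -8.6, 4.4]
orientation: [3.139, 0.005, 3.14]
contact_force: [-0.2, 0.8, -4.6]
opening: 55.7
time_s: 6.75
eef_pos: [634.4, -8.5, 3.2]
orientation: [3.139, 0.006, 3.141]
contact_force: [-1.6, 1.0, -0.6]
opening: 55.9
```

```bash
python3 -m inch '[[[0,0,0.001,0,0,0,-1],[0,0,0.001,0,0,0,-1],[0,0,0.001,0,0,0,1],[0,0,0.0,0,0,0,1],[0,0,0,0,0,0,1],[0,0,0.0,0,0,0,1],[0,0,0.0,0,0,0,1],[0,0,0.0,0,0,0,1],[0,0,-0.03,0,0,0,1],[0,0,-0.06,0,0,0,1],[0,0,-0.10,0,0,0,1],[0,0,-0.14,0,0,0,1],[0,0,-0.18,0,0,0,1],[0,0,-0.20,0,0,0,1]]]'; python3 - <<'E'
from h import *
log(); f,b=snap("scene","pics/s7.png"); crop(b,250,140,150,140,5,"pics/s7b.png")
E
```

```text
time_s: 7.92
eef_pos: [634.6, -9.4, 209.9]
orientation: [3.139, 0.014, 3.14]
contact_force: [0.6, -0.6, 0.4]
opening: 85.3
```

View pics/s7b.png

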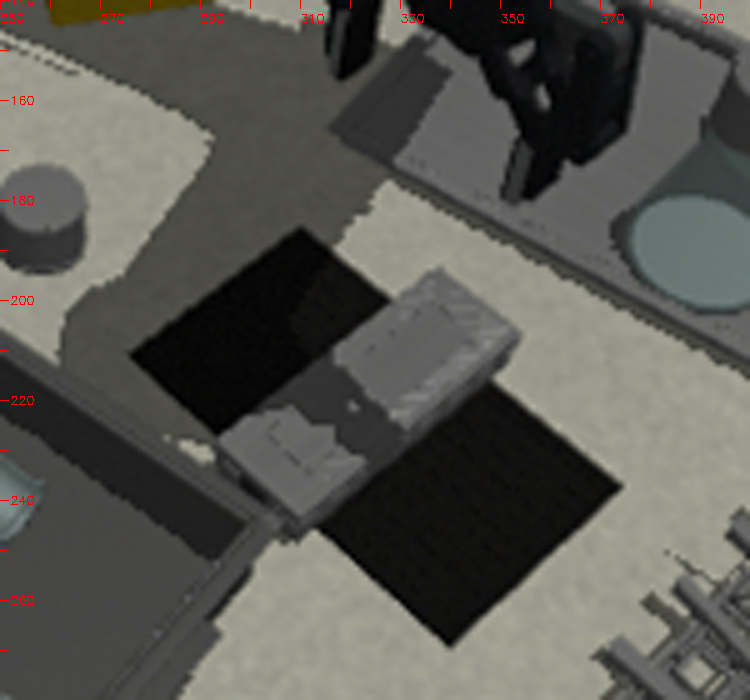

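The tin lies across the mat, its top face at scene pixels ~(293–354, 193–244), and it looks flat. Next I'll check the tin numerically, look at the flask, and fit the arm kinematics from my pose log.

```bash
python3 - <<'E'
from h import *
for p in [(437,268),(522,333),(300,520),(217,440)]: print(at("scene",250+p[0]/5,140+p[1]/5,33).round(0))
D=[eval(l) for l in open("log.txt")]
print(len(D))
from scipy.optimize import least_squares
def fk(q,p):
    r0,z0,L1,fx,fz,L6=p
    Rz=Ro.from_euler("z",q[0])
    # frames: x fwd ; pitch about y, q2 fwd
    A=Rz*Ro.from_euler("y",q[1]); pos=Rz.apply([r0,0,z0])+A.apply([0,0,L1])
    B=A*Ro.from_euler("y",-q[2]); pos=pos+B.apply([fx,0,fz])
    C=B*Ro.from_euler("x",s4*q[3])*Ro.from_euler("y",-q[4])
    pos=pos+C.apply([L6,0,0]); return pos,C.apply([1,0,0])
for s4 in (1,-1):
    def res(p): return np.concatenate([fk(q,p)[0]-np.array(e) for q,e,o in D])
    r=least_squares(res,[0,300,300,350,0,200]); print(s4,r.x.round(1),np.abs(r.fun).max().round(2))
    for q,e,o in D[:6:2]: print((fk(q,r.x)[1]-rpyR(o)[:,2]).round(3))
f,b=snap("top","pics/t8.png"); b=cv2.convertScaleAbs(b,alpha=1.5); crop(b,265,95,130,140,4,"pics/t8b.png"); f,b=snap("scene","pics/s8.png");b=cv2.convertScaleAbs(b,alpha=1.5); crop(b,150,165,170,145,4,"pics/s8b.png")
E
```

```text
[610.  70.  33.]
[665.  71.  33.]
[665. -90.  33.]
[608. -88.  33.]
11
1 [-10.8 232.1 508.4 551.4 -63.  495.8] 195.83
[ 0.001 -0.    -0.   ]
[-0.087 -0.451  0.   ]
[-0.093 -0.443 -0.   ]
-1 [   6.8 -414.5    6.7  572.    95.  -503.3] 194.83
[ 0.  0. -0.]
[-0.  0. -0.]
[-0.  0. -0.]
```

View pics/t8b.png

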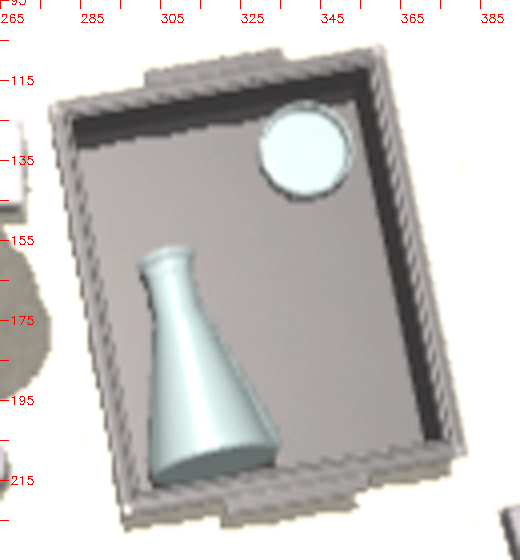

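View pics/s8b.png

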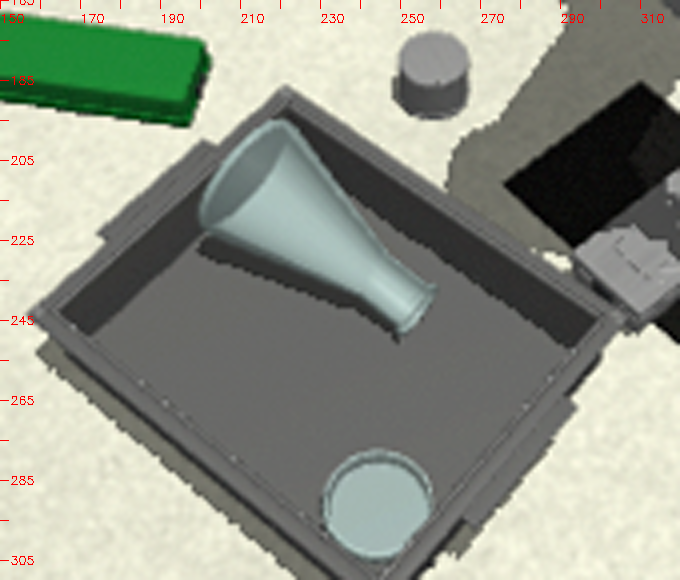

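```bash
cat >> h.py <<'E'
def fk(q,p):
    r0,z0,L1,fx,fz,L6,y0,y6=p
    Rz=Ro.from_euler("z",q[0])
    A=Rz*Ro.from_euler("y",q[1]); pos=Rz.apply([r0,y0,z0])+A.apply([0,0,L1])
    B=A*Ro.from_euler("y",-q[2]); pos=pos+B.apply([fx,0,fz])
    B4=B*Ro.from_euler("x",-q[3]); C=B4*Ro.from_euler("y",-q[4])
    pos=pos+B4.apply([0,y6,0])+C.apply([L6,0,0]); return pos,C
E
python3 - <<'E'
from h import *
D=[eval(l) for l in open("log.txt")]
for q,e,o in D: print(np.round(q,3),np.round(e,0))
best=None
rng=np.random.default_rng(0)
for k in range(30):
    p0=np.array([0,250,300,350,0,200,-100,0])+rng.normal(0,80,8)
    r=least_squares(lambda p: np.concatenate([fk(q,p)[0]-np.array(e) for q,e,o in D]),p0)
    if best is None or r.cost<best.cost: best=r
print(best.x.round(1),np.abs(best.fun).max()); print(np.linalg.svd(best.jac)[1].round(3))
E
```

```text
[ 1.491  0.041  0.084 -0.    -1.616 -0.334] [241. 549. 230.]
[ 1.491  0.041  0.084 -0.    -1.616 -0.334] [241. 549. 230.]
[-0.191  0.169  0.286 -0.236 -1.762  0.28 ] [ 562. -222.  231.]
[-0.252  0.278  0.256 -0.227 -1.641  0.371] [ 580. -267.  145.]
[-0.207  0.291  0.056 -0.231 -1.415  0.38 ] [ 579. -237.   28.]
[-0.207  0.287  0.043 -0.232 -1.403  0.382] [ 577. -236.   23.]
[-0.206  0.21   0.231 -0.229 -1.659  0.322] [ 576. -236.  175.]
[-0.206  0.21   0.231 -0.229 -1.659  0.322] [ 576. -236.  175.]
[ 0.302  0.152 -0.029 -0.005 -1.4   -0.301] [630.  -7. 102.]
[ 0.302  0.152 -0.029 -0.005 -1.4   -0.301] [630.  -7. 102.]
[ 0.301  0.118  0.128  0.002 -1.567 -0.302] [635.  -9. 210.]
[   0.   153.9  399.9  551.4    0.   346.8    0.  -196.5] 1.9895196601282805e-13
[6.607 4.693 4.682 0.397 0.288 0.278 0.233 0.189]
```

```bash
cat >> h.py <<'E'
P8=[0,153.9,399.9,551.4,0,346.8,0,-196.5]
PROF=[(0,42),(4,42),(104,15.5),(134,15.5),(134,18.5),(140,18.5)]
def flaskpts(x,y,yaw,z=None,tilt=np.radians(-9.5)):
    "x,y,z centre point; axis direction yaw,tilt"
    if z is None: z=33.8
    a=np.array([np.cos(tilt)*np.cos(yaw),np.cos(tilt)*np.sin(yaw),np.sin(tilt)]); u=np.array([-np.sin(yaw),np.cos(yaw),0]); w=np.cross(a,u)
    t=np.linspace(0,2*np.pi,40)
    return [np.array([x,y,z])+a*(s-70)+r*(np.cos(t)[:,None]*u+np.sin(t)[:,None]*w) for s,r in PROF]
def fmask(shape,rings,pr):
    m=np.zeros(shape[:2],np.uint8); S=8
    for a,b in zip(rings[:-1],rings[1:]):
        h=cv2.convexHull((pr(np.r_[a,b])).astype(np.float32)); cv2.fillConvexPoly(m,np.round(h*S).astype(np.int32),255,cv2.LINE_AA,3)
    return m
E
python3 - <<'E'
from h import *
from scipy.optimize import minimize
D=[eval(l) for l in open("log.txt")]
for q,e,o in D[::3]:
    p,C=fk(q,P8); M=C.as_matrix().T@rpyR(o); print(M.round(2).tolist(), q[5])
for cam,fn,roi in [("top","t8",(290,150,340,225)),("scene","s8",(190,185,270,255))]:
    b=cv2.imread(f"pics/{fn}.png").astype(int)
    m=((b[...,1]-b[...,2]>4)).astype(np.uint8)*255
    k=np.zeros_like(m); k[roi[1]:roi[3],roi[0]:roi[2]]=m[roi[1]:roi[3],roi[0]:roi[2]]
    k=cv2.morphologyEx(k,cv2.MORPH_CLOSE,np.ones((3,3)))
    cs,_=cv2.findContours(k,0,1); c=max(cs,key=cv2.contourArea); k[:]=0; cv2.drawContours(k,[c],-1,255,-1)
    def cost(p): return np.abs(fmask(k.shape,flaskpts(p[0],p[1],p[2]/100),lambda X:proj(cam,X)).astype(float)-k).sum()/255
    best=min((minimize(cost,p0,method="Nelder-Mead",options=dict(initial_simplex=np.array(p0)+np.array([[0,0,0],[12,0,0],[0,12,0],[0,0,12]]))) for p0 in ([490,-180,16],[500,-190,10],[485,-195,16])),key=lambda r:r.fun)
    print(cam,best.x,best.fun,k.sum()/255)
    mm=fmask(k.shape,flaskpts(best.x[0],best.x[1],best.x[2]/100),lambda X:proj(cam,X))
    o=cv2.convertScaleAbs(b.astype(np.uint8),alpha=1.5); cc,_=cv2.findContours((mm>128).astype(np.uint8),0,1)
    o2=cv2.resize(o,None,fx=4,fy=4,interpolation=cv2.INTER_CUBIC); cv2.drawContours(o2,[x*4+2 for x in cc],-1,(0,0,255),1)
    x0,y0,x1,y1=[4*v for v in roi]; cv2.imwrite(f"pics/f_{cam}.png",o2[y0-60:y1+60,x0-60:x1+60])
E
```

```text
[[-0.0, -0.0, 1.0], [0.33, 0.94, 0.0], [-0.94, 0.33, -0.0]] -0.3337013518331369
[[0.0, -0.0, 1.0], [-0.36, 0.93, 0.0], [-0.93, -0.36, 0.0]] 0.3714367922082083
[[0.0, -0.0, 1.0], [-0.32, 0.95, 0.0], [-0.95, -0.32, 0.0]] 0.32164065621085075
[[0.0, 0.0, 1.0], [0.3, 0.96, -0.0], [-0.96, 0.3, 0.0]] -0.3007005415536466
top [ 501.88674156 -192.84553794   18.70080413] 147.9294117647059 1194.0
scene [ 502.83625427 -191.89280209   18.25795179] 103.68235294117648 1381.0
```

View pics/f_top.png

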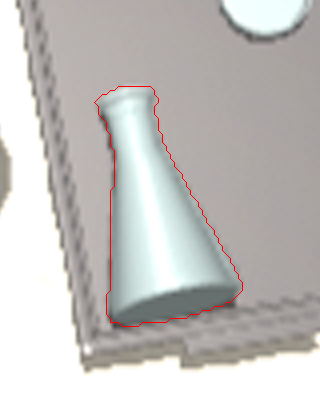

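View pics/f_scene.png

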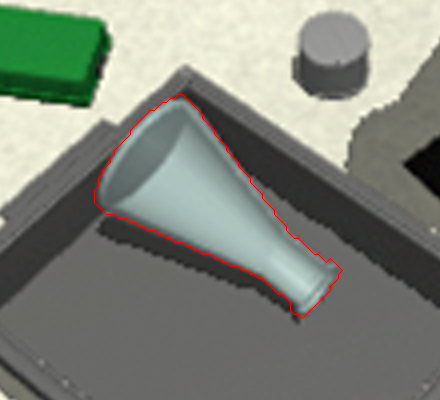

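```bash
cat >> h.py <<'E'
LO=np.array([-2.56,-1.29,-1.08,-3.29,-2.81,-2.99]); HI=np.array([2.56,2.01,1.49,1.98,-.18,2.99])
def fkR(q):
    p,C=fk(q,P8); C=C.as_matrix(); s,c=np.sin(q[5]),np.cos(q[5])
    return p,np.c_[-s*C[:,1]-c*C[:,2], c*C[:,1]-s*C[:,2], C[:,0]]
def ik(p,R):
    p=np.asarray(p,float); W=p-346.8*R[:,2]; out=[]
    def two(q6,back,el):
        n=-np.sin(q6)*R[:,0]+np.cos(q6)*R[:,1]; V=W+196.5*n; q1=np.arctan2(V[1],V[0])
        if back: q1=(q1+2*np.pi)%(2*np.pi)-np.pi
        r=V[0]*np.cos(q1)+V[1]*np.sin(q1); z=V[2]-153.9; d=np.hypot(r,z)
        if d>951.2 or d<152: return None
        # q2: angle of upper arm from vertical fwd
        g=np.arctan2(r,z); ca=(399.9**2+d*d-551.4**2)/(2*399.9*d)
        if abs(ca)>1: return None
        q2=g+el*np.arccos(ca); e=np.array([399.9*np.sin(q2),399.9*np.cos(q2)]); f=(np.array([r,z])-e)/551.4
        phi=np.arctan2(f[1],f[0]); q3=(phi+q2+np.pi)%(2*np.pi)-np.pi
        F=np.array([f[0]*np.cos(q1),f[0]*np.sin(q1),f[1]])
        return F@n,q1,q2,q3,F,n
    from scipy.optimize import brentq
    gs=np.linspace(-2.99,2.99,121)
    for back in (0,1):
        for el in (-1,1):
            v=[two(g,back,el) for g in gs]
            for i in range(120):
                if v[i] is None or v[i+1] is None or v[i][0]*v[i+1][0]>0: continue
                try: q6=brentq(lambda g:two(g,back,el)[0],gs[i],gs[i+1])
                except Exception: continue
                h,q1,q2,q3,F,n=two(q6,back,el)
                if abs(h)>1e-6: continue
                B=Ro.from_euler("z",q1)*Ro.from_euler("y",q2)*Ro.from_euler("y",-q3); Bm=B.as_matrix()
                # B4 y axis = n = Bm Rx(-q4) y = cos q4 y - sin q4 z
                q4=np.arctan2(-Bm[:,2]@n,Bm[:,1]@n)
                B4=Bm@Ro.from_euler("x",-q4).as_matrix(); tz=B4.T@R[:,2]; q5=np.arctan2(tz[2],tz[0])
                for q4_ in (q4,q4-2*np.pi,q4+2*np.pi):
                    q=np.array([q1,q2,q3,q4_,q5,q6])
                    if (q>LO).all() and (q<HI).all():
                        pp,RR=fkR(q)
                        if np.abs(pp-p).max()<.5 and np.abs(RR-R).max()<.01: out.append(q)
    return out
FL=np.array([502.3,-192.4,33.8]); FY=.185
def flaskgrasp(a,sgn,yaw=FY,rot=0.0):
    "tool R: lean a (deg) toward mouth; rot about jaw axis (deg), positive brings mouth up; sgn +1: tool x = -u"
    x=np.array([np.cos(yaw),np.sin(yaw),0]); u=np.array([-np.sin(yaw),np.cos(yaw),0]); th=np.radians(rot-a)
    z=np.array([0,0,-1.])*np.cos(th)+x*np.sin(th)
    tx=sgn*u; return np.c_[tx,np.cross(z,tx),z]
E
python3 - <<'E'
from h import *
D=[eval(l) for l in open("log.txt")]
q,e,o=D[3]; print(np.round(q,3)); print([s.round(3) for s in ik(e,rpyR(o))])
neck=np.array([549.8,-183.5,25.7])
print("grasp")
for sgn in (1,-1):
  for a in (0,10,20,30,40):
    R=flaskgrasp(a,sgn); print(sgn,a,[s.round(2).tolist() for s in ik(neck+18.7*R[:,2]+[0,0,3],R)])
E
```

```text
[-0.252  0.278  0.256 -0.227 -1.641  0.371]
[array([-0.252,  0.278,  0.256, -0.227, -1.641,  0.371])]
grasp
1 0 [[0.02, 0.07, -0.29, -0.0, -1.21, -1.41]]
1 10 [[0.04, 0.21, -0.16, 0.03, -1.38, -1.43]]
1 20 [[0.05, 0.34, -0.03, 0.05, -1.54, -1.45]]
1 30 [[0.06, 0.48, 0.1, 0.06, -1.71, -1.45]]
1 40 [[0.07, 0.62, 0.22, 0.08, -1.87, -1.46]]
-1 0 [[0.02, 0.07, -0.29, -0.0, -1.21, 1.73]]
-1 10 [[0.04, 0.21, -0.16, 0.03, -1.38, 1.71]]
-1 20 [[0.05, 0.34, -0.03, 0.05, -1.54, 1.7]]
-1 30 [[0.06, 0.48, 0.1, 0.06, -1.71, 1.69]]
-1 40 [[0.07, 0.62, 0.22, 0.08, -1.87, 1.68]]
```

```bash
python3 - <<'E'
from h import *
tr=np.array([603,235.]); ty=np.radians(10.3)
for lx,ly in [(-55,0),(-55,-20),(-40,0)]:
  t=tr+Ro.from_euler("z",ty).as_matrix()[:2,:2]@[lx,ly]; neck=np.array([t[0],t[1],122+5])
  for a in (15,25,35,45,55):
    for sgn in (1,-1):
      ok=[]
      for psi in range(-180,180,15):
        R=flaskgrasp(a,sgn,np.radians(psi),99.5)
        for s in ik(neck+18.7*R[:,2],R): ok.append((psi,s.round(2).tolist()))
      print(lx,ly,a,sgn,len(ok),[o[0] for o in ok]); 
      if lx==-55 and ly==0 and a in(35,45) : print("\n".join(map(str,ok)))
E
```

```text
-55 0 15 1 19 [-135, -120, -105, -90, -75, -60, -45, -30, 15, 30, 45, 60, 75, 90, 105, 120, 135, 150, 165]
-55 0 15 -1 19 [-135, -120, -105, -90, -75, -60, -45, -30, 15, 30, 45, 60, 75, 90, 105, 120, 135, 150, 165]
-55 0 25 1 20 [-180, -165, -150, -135, -120, -105, -90, -75, -60, -45, -30, 45, 60, 75, 90, 105, 120, 135, 150, 165]
-55 0 25 -1 18 [-180, -165, -150, -135, -120, -105, -90, -75, -60, -45, -30, 75, 90, 105, 120, 135, 150, 165]
-55 0 35 1 20 [-180, -165, -150, -135, -120, -105, -90, -75, -60, -45, -30, 45, 60, 75, 90, 105, 120, 135, 150, 165]
(-180, [0.43, 0.9, 0.88, -0.71, -2.52, 0.77])
(-165, [0.54, 0.95, 0.9, -0.49, -2.58, 1.03])
(-150, [0.65, 0.95, 0.81, -0.21, -2.54, 1.34])
(-135, [0.75, 0.91, 0.65, 0.05, -2.44, 1.63])
(-120, [0.83, 0.83, 0.45, 0.26, -2.29, 1.84])
(-105, [0.91, 0.72, 0.23, 0.43, -2.13, 1.99])
(-90, [0.98, 0.59, -0.0, 0.58, -1.96, 2.1])
(-75, [1.04, 0.44, -0.24, 0.72, -1.79, 2.17])
(-60, [1.08, 0.28, -0.48, 0.88, -1.62, 2.24])
(-45, [1.08, 0.1, -0.71, 1.06, -1.44, 2.29])
(-30, [1.03, -0.1, -0.93, 1.28, -1.23, 2.36])
(45, [0.48, -0.56, -0.72, -0.77, -0.4
[... 5319 characters left out ...]
0, -165, -150, -135, -120, -105, -90, -75, -60, -45, -30, 45, 60, 75, 90, 105, 120, 135, 150, 165]
-40 0 35 -1 18 [-180, -165, -150, -135, -120, -105, -90, -75, -60, -45, -30, 45, 90, 105, 120, 135, 150, 165]
-40 0 45 1 21 [-180, -165, -150, -135, -120, -105, -90, -75, -60, -45, -30, -15, 45, 60, 75, 90, 105, 120, 135, 150, 165]
-40 0 45 -1 19 [-180, -165, -150, -135, -120, -105, -90, -75, -60, -45, -30, -15, 45, 60, 105, 120, 135, 150, 165]
-40 0 55 1 23 [-180, -165, -150, -135, -120, -105, -90, -75, -60, -45, -30, -15, 15, 30, 45, 60, 75, 90, 105, 120, 135, 150, 165]
-40 0 55 -1 22 [-180, -165, -150, -135, -120, -105, -90, -75, -60, -45, -30, -15, 0, 15, 30, 45, 60, 75, 120, 135, 150, 165]
```

```bash
cat >> h.py <<'E'
NECK=np.array([549.8,-183.5,25.7])
def skel(q):
    "elbow, forearm end, wrist, body front(grasp-54)"
    Rz=Ro.from_euler("z",q[0]);A=Rz*Ro.from_euler("y",q[1]);E=np.array([0,0,153.9])+A.apply([0,0,399.9]);B=A*Ro.from_euler("y",-q[2]);F=E+B.apply([551.4,0,0])
    p,R=fkR(q); return np.array([E,F,p-346.8*R[:,2],p-72.7*R[:,2],p]).round(0)
E
python3 - <<'E'
from h import *
for a in (20,25,30):
    R=flaskgrasp(a,1); p=NECK+(18.7-4)*R[:,2]
    for back in (0,100):
        for s in ik(p-back*R[:,2],R): print("grasp",a,back,(p-back*R[:,2]).round(1),s.round(2)); print(skel(s).tolist())
tr=np.array([603,235.]); ty=np.radians(10.3)
t=tr+Ro.from_euler("z",ty).as_matrix()[:2,:2]@[-55,0]; neck=np.array([t[0],t[1],122+5])
for a in (20,25,30):
  for psi in (60,75,90,105):
    R=flaskgrasp(a,1,np.radians(psi),99.5)
    for s in ik(neck+14.7*R[:,2],R): print("place",a,psi,s.round(2)); print(skel(s).tolist())
E
```

```text
grasp 20 0 [ 544.9 -184.4   11.9] [ 0.05  0.35 -0.03  0.05 -1.54 -1.45]
[[135.0, 7.0, 530.0], [648.0, 33.0, 329.0], [661.0, -163.0, 338.0], [569.0, -180.0, 80.0], [545.0, -184.0, 12.0]]
grasp 20 100 [ 578.5 -178.1  105.9] [ 0.06  0.36  0.17  0.04 -1.73 -1.44]
[[142.0, 8.0, 528.0], [682.0, 40.0, 423.0], [695.0, -156.0, 432.0], [603.0, -174.0, 174.0], [578.0, -178.0, 106.0]]
grasp 25 0 [ 543.7 -184.6   12.4] [ 0.06  0.41  0.04  0.05 -1.63 -1.45]
[[161.0, 9.0, 520.0], [673.0, 38.0, 317.0], [688.0, -158.0, 327.0], [574.0, -179.0, 78.0], [544.0, -185.0, 12.0]]
grasp 25 100 [ 585.2 -176.9  103. ] [ 0.06  0.45  0.26  0.05 -1.81 -1.45]
[[175.0, 11.0, 513.0], [715.0, 46.0, 407.0], [729.0, -150.0, 417.0], [615.0, -171.0, 169.0], [585.0, -177.0, 103.0]]
grasp 30 0 [ 542.6 -184.9   13. ] [ 0.06  0.48  0.1   0.06 -1.71 -1.45]
[[186.0, 11.0, 508.0], [696.0, 43.0, 302.0], [713.0, -153.0, 313.0], [578.0, -178.0, 76.0], [543.0, -185.0, 13.0]]
grasp 30 100 [ 591.7 -175.7   99.6] [ 0.07  0.54  0.35  0.06 -1.89 -1.45]
[[207.0, 14.0, 496.0], [746.0, 52.0, 388.0], [762.0, -144.0, 400.0], [627.0, -169.0, 1
[... 1303 characters left out ...]
563.0, 171.0, 142.0], [545.0, 239.0, 123.0]]
place 30 60 [ 0.03 -0.28 -0.48 -1.27 -0.98  0.01]
[[-111.0, -4.0, 538.0], [429.0, 15.0, 427.0], [393.0, -44.0, 243.0], [522.0, 178.0, 147.0], [556.0, 237.0, 122.0]]
place 30 75 [-0.03 -0.06 -0.29 -1.26 -1.28  0.15]
[[-22.0, 1.0, 553.0], [514.0, -17.0, 425.0], [468.0, -75.0, 243.0], [535.0, 173.0, 147.0], [552.0, 238.0, 122.0]]
place 30 90 [-0.03  0.14 -0.09 -1.22 -1.52  0.23]
[[57.0, -2.0, 550.0], [594.0, -19.0, 423.0], [549.0, -86.0, 243.0], [549.0, 171.0, 147.0], [549.0, 239.0, 122.0]]
place 30 105 [ 0.    0.32  0.11 -1.16 -1.73  0.29]
[[127.0, 1.0, 533.0], [666.0, 3.0, 420.0], [629.0, -75.0, 243.0], [563.0, 173.0, 147.0], [545.0, 238.0, 122.0]]
```

```bash
cat > plan.py <<'E'
from h import *
from scipy.spatial.transform import Slerp
def check(wps,n=12):
    prev=None
    for k,((p0,R0),(p1,R1)) in enumerate(zip(wps[:-1],wps[1:])):
        S=Slerp([0,1],Ro.from_matrix([R0,R1]))
        for i in range(n+1):
            t=i/n; p=np.array(p0)*(1-t)+np.array(p1)*t; sol=ik(p,S(t).as_matrix())
            if not sol: print("seg",k,t,"NO IK"); continue
            s=min(sol,key=lambda q:0 if prev is None else np.abs(q-prev).max())
            if prev is not None and np.abs(s-prev).max()>.5: print("jump",k,t,prev.round(2),s.round(2))
            prev=s
            if i in(0,n): print(k,i,s.round(2),"wrist z",skel(s)[1:3,2])
E
python3 - <<'E'
from plan import *
from station import observe
s=observe(); cur=(s["eef_pos"],rpyR(s["orientation"]))
a=25
G=flaskgrasp(a,1); g=NECK+14.7*G[:,2]
def pose(neck,psi,rot):
    R=flaskgrasp(a,1,np.radians(psi),rot); return (np.array(neck)+14.7*R[:,2],R)
w=[cur,(g-100*G[:,2],G),(g,G),pose(NECK+[12,0,190],10.6,0),pose([545,100,250],90,0),pose([545,100,250],90,99.5),pose([549,225,180],90,99.5),pose([549,225,122],90,99.5)]
check(w)
to(*w[1])
E
```

```text
0 0 [ 0.3   0.12  0.12 -0.   -1.56 -0.3 ] wrist z [553. 553.]
0 12 [ 0.06  0.45  0.26  0.05 -1.81 -1.45] wrist z [407. 417.]
1 0 [ 0.06  0.45  0.26  0.05 -1.81 -1.45] wrist z [407. 417.]
1 12 [ 0.06  0.41  0.04  0.05 -1.63 -1.45] wrist z [317. 327.]
2 0 [ 0.06  0.41  0.04  0.05 -1.63 -1.45] wrist z [317. 327.]
2 12 [ 0.06  0.35  0.31  0.06 -1.96 -1.43] wrist z [505. 517.]
3 0 [ 0.06  0.35  0.31  0.06 -1.96 -1.43] wrist z [505. 517.]
3 12 [ 0.73  0.03 -0.09  0.32 -1.75 -0.72] wrist z [489. 551.]
4 0 [ 0.73  0.03 -0.09  0.32 -1.75 -0.72] wrist z [489. 551.]
4 12 [-0.29  0.11  0.06 -1.28 -1.83  0.12] wrist z [527. 339.]
5 0 [-0.29  0.11  0.06 -1.28 -1.83  0.12] wrist z [527. 339.]
5 12 [-0.07  0.11 -0.06 -1.29 -1.59  0.19] wrist z [455. 269.]
6 0 [-0.07  0.11 -0.06 -1.29 -1.59  0.19] wrist z [455. 269.]
6 12 [-0.07  0.2  -0.09 -1.29 -1.56  0.29] wrist z [392. 211.]
shift [ 0.0499 -0.1685  0.102 ] turn [0.374 0.308 1.36 ] t 8.07
```

```bash
python3 -m inch '[[[0.02,-0.08,0.0,0.1,0.09,0.4,1],[0.03,-0.12,0.0,0.19,0.15,0.7,0.18],[0.04,-0.168,0.03,0.28,0.23,1.0,0.18],[0.05,-0.168,0.06,0.374,0.308,1.36,0.18],[0.05,-0.168,0.1,0.374,0.308,1.36,0.18],[0.05,-0.168,0.1,0.374,0.308,1.36,0.18],[0.05,-0.168,0.1,0.374,0.308,1.36,0.18],[0.05,-0.168,0.1,0.374,0.308,1.36,0.18],[0.05,-0.168,0.1,0.374,0.308,1.36,0.18],[0.05,-0.168,0.1,0.374,0.308,1.36,0.18],[0.05,-0.168,0.1,0.374,0.308,1.36,0.18],[0.05,-0.168,0.1,0.374,0.308,1.36,0.18],[0.05,-0.168,0.1,0.374,0.308,1.36,0.18],[0.05,-0.168,0.1,0.374,0.308,1.36,0.18]]]'; python3 - <<'E'
from h import *
G=flaskgrasp(25,1); g=NECK+14.7*G[:,2]
to(g-100*G[:,2],G)
f,b=snap("wrist","pics/w9.png")
for r in flaskpts(502.3,-192.4,.185):
    for u in fish(f,r): cv2.circle(b,tuple(int(round(v)) for v in u),1,(0,0,255),-1)
LB=np.array([[133,108,55],[133,-108,55],[-133,-108,55],[-133,108,55],[133,108,55]],float)
c=fish(f,LB@RB.T+BIN)
for a,d in zip(c[:-1],c[1:]): cv2.line(b,tuple(int(v) for v in a),tuple(int(v) for v in d),(0,255,0),1)
cv2.imwrite("pics/w9b.png",cv2.resize(b,(800,600)))
E
```

```text
time_s: 9.23
eef_pos: [584.6, -176.5, 103.2]
orientation: [-2.703, -0.001, 1.758]
contact_force: [-0.9, -0.2, 0.1]
opening: 50.2
shift [-0.0005  0.0005 -0.0001] turn [-0.002 -0.     0.002] t 9.23
```

View pics/w9b.png

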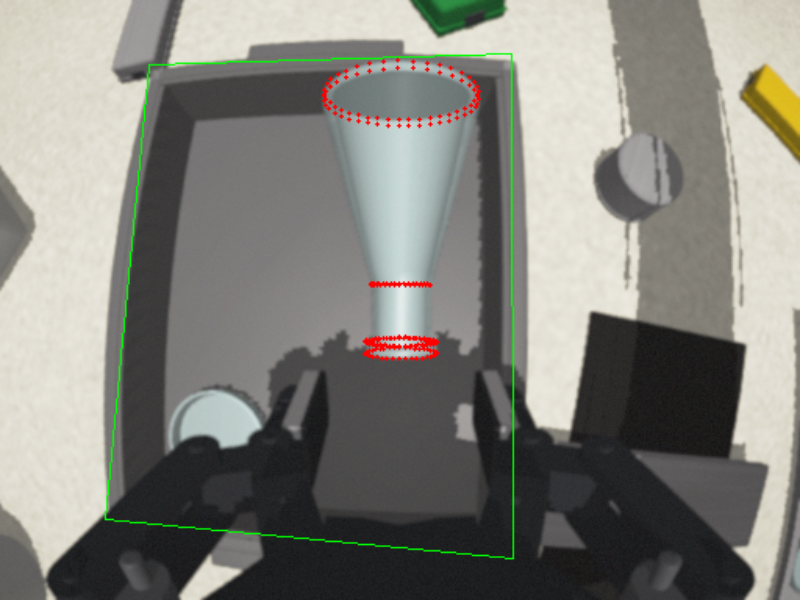

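```bash
python3 -m inch '[[[0,0,0.03,0,0,0,0.06],[0,0,0.05,0,0,0,0.06],[0,0,0.06,0,0,0,0.06],[0,0,0.06,0,0,0,0.06]]]'; python3 - <<'E'
from h import *
f,b=snap("wrist","pics/w10.png")
cv2.imwrite("pics/w10b.png",cv2.resize(b,(800,600)))
E
```

```text
time_s: 9.62
eef_pos: [557.7, -181.0, 47.6]
orientation: [-2.701, -0.002, 1.759]
contact_force: [0.0, -0.5, -0.7]
opening: 45.1
```

View pics/w10b.png

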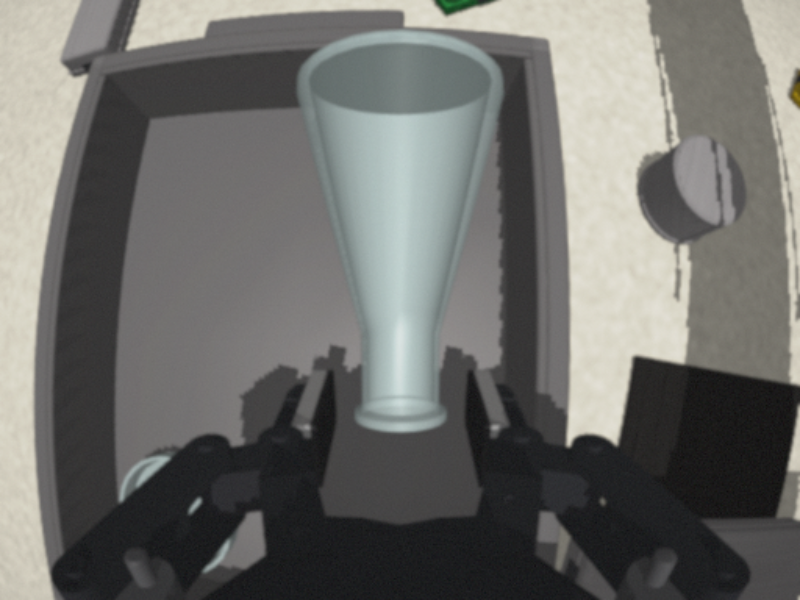

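```bash
python3 -m inch '[[[-0.003,0,0.008,0,0,0,0.06],[-0.003,0,0.016,0,0,0,0.06],[-0.003,0,0.016,0,0,0,0.06]]]'; python3 -m inch '[[[0,0,0.006,0,0,0,0.06],[0,0,0.01,0,0,0,0.06],[0,0,0.01,0,0,0,0.06]]]'; python3 - <<'E'
from h import *
G=flaskgrasp(25,1); g=NECK+14.7*G[:,2]; to(g,G)
f,b=snap("wrist","pics/w11.png")
cv2.imwrite("pics/w11b.png",cv2.resize(b,(800,600)))
f,b=snap("scene","pics/s11.png"); crop(b,170,130,130,140,4,"pics/s11b.png")
E
```

```text
time_s: 9.92
eef_pos: [552.2, -185.4, 33.9]
orientation: [-2.702, -0.002, 1.759]
contact_force: [-0.2, 1.4, -0.3]
opening: 45.2
time_s: 10.17
eef_pos: [547.3, -186.1, 23.8]
orientation: [-2.701, -0.003, 1.759]
contact_force: [-0.1, 0.7, -0.3]
opening: 45.5
shift [0.0021 0.0019 0.0117] turn [-0.005 -0.001  0.004] t 10.17
```

View pics/w11b.png

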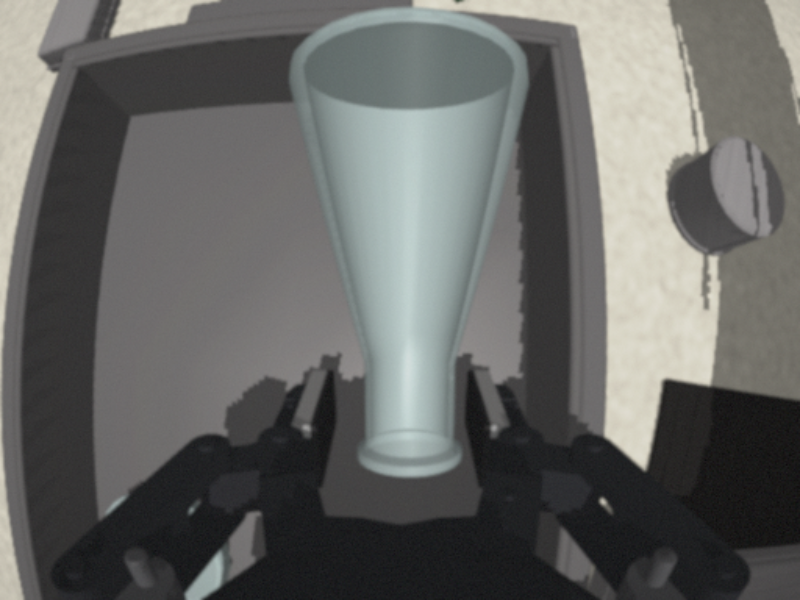

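View pics/s11b.png

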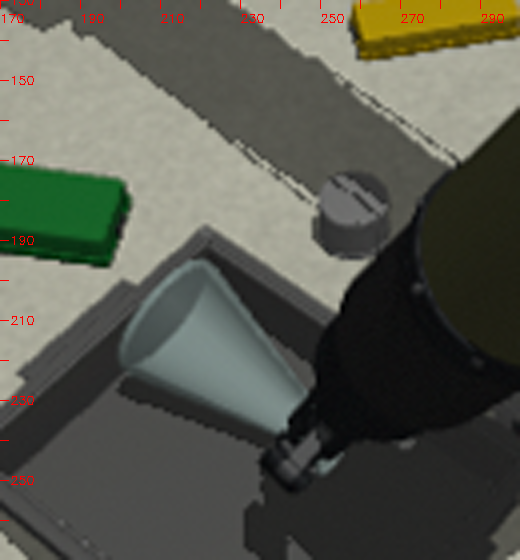

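```bash
python3 -m inch '[[[0.001,0.001,0.005,0,0,0,0.06],[0.002,0.002,0.01,0,0,0,0.06],[0.002,0.002,0.011,0,0,0,0.06],[0.002,0.002,0.011,0,0,0,0.06]]]'; python3 - <<'E'
from h import *
G=flaskgrasp(25,1); g=NECK+14.7*G[:,2]; to(g,G)
f,b=snap("wrist","pics/w12.png")
cv2.imwrite("pics/w12b.png",cv2.resize(b,(800,600)))
E
```

```text
time_s: 10.6
eef_pos: [546.5, -185.2, 16.4]
orientation: [-2.706, 0.001, 1.76]
contact_force: [3.3, -0.3, 9.5]
opening: 45.6
shift [ 0.001  -0.0007  0.0047] turn [0.001 0.002 0.004] t 10.6
```

View pics/w12b.png

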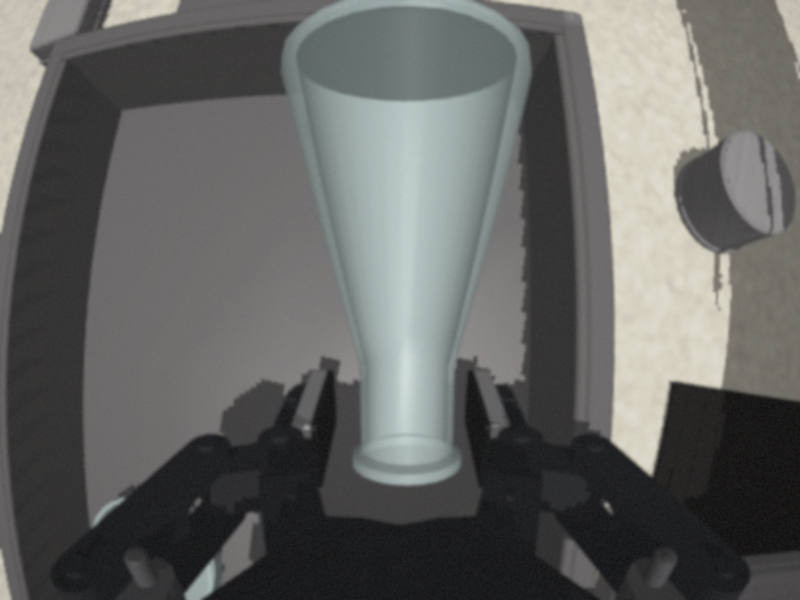

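```bash
python3 -m inch '[[[0,0,-0.001,0,0,0,-0.14],[0,0,-0.001,0,0,0,-0.14],[0,0,-0.001,0,0,0,-0.14],[0,0,0.0,0,0,0,-0.14],[0,0,0.002,0,0,0,-0.14],[0,0,0.004,0,0,0,-0.14],[0,0,0.004,0,0,0,-0.14]]]'
```

```text
time_s: 11.23
eef_pos: [545.5, -187.1, 14.1]
orientation: [-2.707, 0.004, 1.76]
contact_force: [2.1, -8.7, 3.1]
opening: 37.0
```

```bash
python3 -m inch '[[[0,0,0,0,0,0,-1],[0,0,0,0,0,0,-1],[0,0,0,0,0,0,-1],[0,0,0,0,0,0,-1],[0,0,0,0,0,0,-1],[0,0,0,0,0,0,-1]]]'; python3 - <<'E'
from h import *
s=log();print(s["moment"],s["contact_force"])
f,b=snap("wrist","pics/w13.png")
cv2.imwrite("pics/w13b.png",cv2.resize(b,(800,600)))
E
```

```text
time_s: 11.73
eef_pos: [545.4, -187.2, 14.1]
orientation: [-2.707, 0.004, 1.76]
contact_force: [-0.4, -1.9, 3.2]
opening: 29.5
[-0.45364365 -1.04429614  0.32373346] [-0.37992046 -1.90777278  3.18592911]
```

View pics/w13b.png

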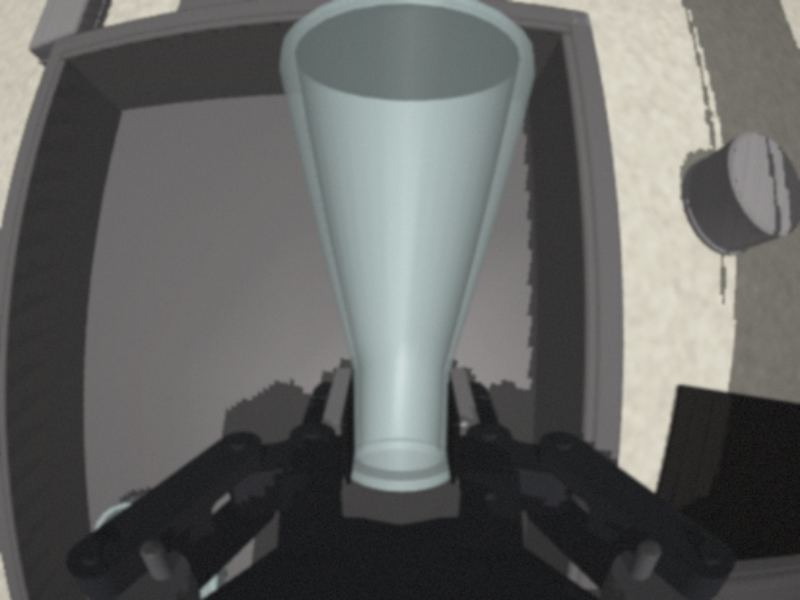

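```bash
python3 -m inch '[[[0,0.002,-0.006,0,0,0,-1],[0,0.001,-0.014,0,0,0,-1],[0,-0.001,-0.022,0,0,0,-1],[0,-0.006,-0.031,0,0,0,-1],[0,-0.01,-0.04,0,0,0,-1],[0,-0.01,-0.04,0,0,0,-1]]]'; python3 - <<'E'
from h import *
s=log();print(s["moment"],s["contact_force"])
f,b=snap("wrist","pics/w14.png")
cv2.imwrite("pics/w14b.png",cv2.resize(b,(800,600)))
f,b=snap("scene","pics/s14.png"); crop(b,170,130,130,140,4,"pics/s14b.png")
E
```

```text
time_s: 12.28
eef_pos: [554.4, -185.7, 57.7]
orientation: [-2.711, 0.005, 1.761]
contact_force: [0.7, -0.1, -1.0]
opening: 29.1
[ 0.21650336 -1.49465782 -0.01043138] [ 0.67559238 -0.0808352  -1.04494746]
```

View pics/w14b.png

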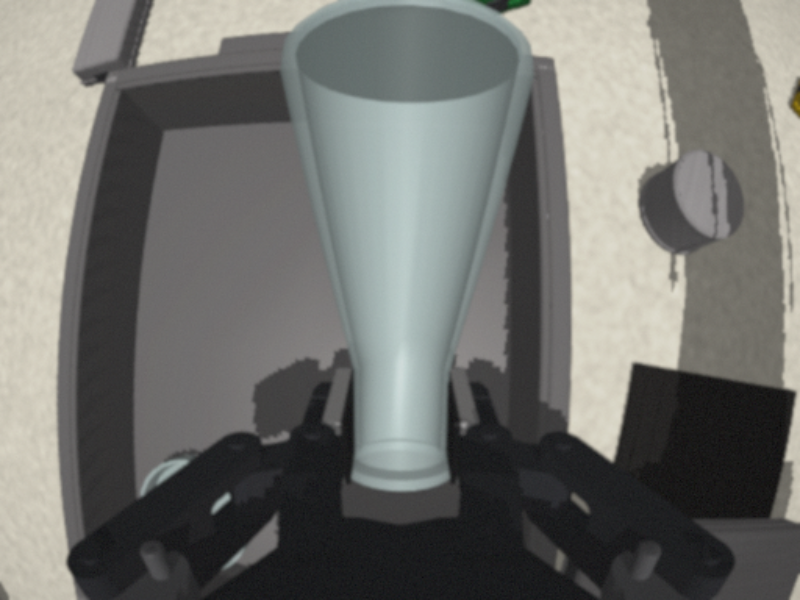

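View pics/s14b.png

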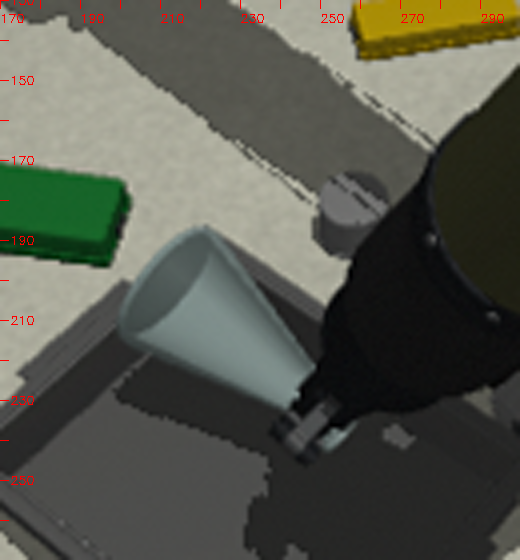

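```bash
python3 -m inch '[[[0,-0.010,-0.022,0,0,0,-1],[0,-0.023,-0.05,0,0,0,-1],[0,-0.036,-0.078,0,0,0,-1],[0,-0.049,-0.106,0,0,0,-1],[0,-0.06,-0.13,0,0,0,-1],[0,-0.063,-0.136,0,0,0,-1],[0,-0.063,-0.136,0,0,0,-1]]]'; python3 - <<'E'
from plan import *
from station import observe
s=observe(); cur=(s["eef_pos"],rpyR(s["orientation"]))
def pose(neck,psi,rot):
    R=flaskgrasp(25,1,np.radians(psi),rot); return (np.array(neck)+14.7*R[:,2],R)
w=[cur,pose([550,50,260],90,0),pose([550,80,260],90,99.5)]
check(w); to(*w[1])
# how flask sits: contour in wrist
E
```

```text
time_s: 12.97
eef_pos: [553.8, -185.0, 207.2]
orientation: [-2.713, 0.005, 1.76]
contact_force: [0.1, 0.0, -1.1]
opening: 28.9
0 0 [ 0.06  0.34  0.3   0.06 -1.96 -1.43] wrist z [510. 523.]
0 12 [ 0.66 -0.01 -0.12  0.35 -1.73 -0.65] wrist z [495. 561.]
1 0 [ 0.66 -0.01 -0.12  0.35 -1.73 -0.65] wrist z [495. 561.]
1 12 [-0.32  0.13  0.1  -1.28 -1.87  0.11] wrist z [537. 349.]
shift [ 0.2252  0.0189 -0.0532] turn [ 0.003 -0.575 -1.256] t 12.97
```

```bash
python3 -m inch '[[[0.016,0.001,-0.01,0,-0.04,-0.09,-1],[0.032,0.002,-0.02,0,-0.08,-0.18,-1],[0.05,0.003,-0.03,0,-0.13,-0.28,-1],[0.07,0.005,-0.04,0,-0.18,-0.39,-1],[0.09,0.007,-0.053,0,-0.23,-0.5,-1],[0.11,0.009,-0.053,0,-0.28,-0.61,-1],[0.13,0.011,-0.053,0,-0.33,-0.72,-1],[0.15,0.013,-0.053,0,-0.38,-0.83,-1],[0.17,0.015,-0.053,0,-0.43,-0.94,-1],[0.19,0.017,-0.053,0,-0.48,-1.05,-1],[0.21,0.018,-0.053,0,-0.53,-1.16,-1],[0.225,0.019,-0.053,0,-0.575,-1.256,-1],[0.225,0.019,-0.053,0,-0.575,-1.256,-1],[0.225,0.019,-0.053,0,-0.575,-1.256,-1]]]'; python3 - <<'E'
from plan import *
from station import observe
s=observe(); cur=(s["eef_pos"],rpyR(s["orientation"]))
def pose(neck,psi,rot):
    R=flaskgrasp(25,1,np.radians(psi),rot); return (np.array(neck)+14.7*R[:,2],R)
w=[cur,pose([550,60,260],90,50),pose([550,80,260],90,99.5)]
check(w); to(*w[0]); to(*w[1]); to(*w[2])
E
```

```text
time_s: 14.13
eef_pos: [549.0, 44.2, 244.3]
orientation: [-2.707, -0.002, -3.14]
contact_force: [0.5, 0.0, -2.0]
opening: 29.2
0 0 [ 0.66 -0.01 -0.12  0.34 -1.73 -0.65] wrist z [493. 559.]
0 12 [ 0.18 -0.08  0.08 -0.43 -1.64 -0.23] wrist z [642. 561.]
1 0 [ 0.18 -0.08  0.08 -0.43 -1.64 -0.23] wrist z [642. 561.]
1 12 [-0.32  0.13  0.1  -1.28 -1.87  0.11] wrist z [537. 349.]
shift [0. 0. 0.] turn [0. 0. 0.] t 14.13
shift [-0.001   0.019  -0.0115] turn [-0.871 -0.002  0.001] t 14.13
shift [-0.001   0.0403 -0.0318] turn [-1.735 -0.002  0.   ] t 14.13
```

```bash
python3 -m inch '[[[0,0.002,-0.001,-0.08,0,0,-1],[0,0.004,-0.002,-0.17,0,0,-1],[0,0.006,-0.003,-0.27,0,0,-1],[0,0.008,-0.005,-0.37,0,0,-1],[0,0.010,-0.006,-0.47,0,0,-1],[0,0.012,-0.007,-0.57,0,0,-1],[0,0.015,-0.009,-0.67,0,0,-1],[0,0.018,-0.011,-0.77,0,0,-1],[0,0.02,-0.012,-0.87,0,0,-1],[0,0.022,-0.014,-0.97,0,0,-1],[0,0.025,-0.016,-1.07,0,0,-1],[0,0.027,-0.018,-1.17,0,0,-1],[0,0.03,-0.02,-1.27,0,0,-1],[0,0.032,-0.023,-1.37,0,0,-1],[0,0.035,-0.026,-1.47,0,0,-1],[0,0.038,-0.028,-1.57,0,0,-1],[0,0.04,-0.03,-1.66,0,0,-1],[0,0.04,-0.032,-1.735,0,0,-1],[0,0.04,-0.032,-1.735,0,0,-1],[0,0.04,-0.032,-1.735,0,0,-1]]]'; python3 - <<'E'
from h import *
s=log(); print(s["qpos"].round(2))
f,b=snap("scene","pics/s15.png"); crop(b,230,50,200,150,4,"pics/s15b.png")
f,b=snap("top","pics/t15.png")
f,b=snap("wrist","pics/w15.png")
E
```

```text
time_s: 15.8
eef_pos: [549.2, 92.1, 254.0]
orientation: [1.842, -0.007, 3.14]
contact_force: [-0.6, -0.0, -0.9]
opening: 29.2
[-0.32  0.13  0.1  -1.28 -1.87  0.11]
```

View pics/s15b.png

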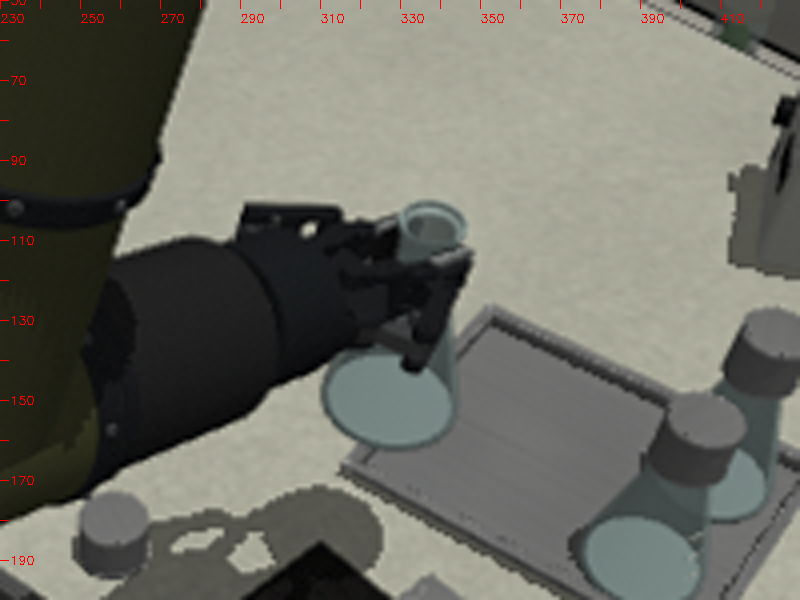

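View pics/w15.png

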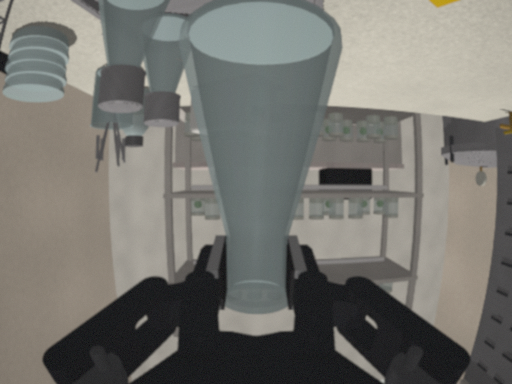

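```bash
cat >> h.py <<'E'
# flask in tool frame at grasp (prior): centre and axis
Rg=rpyR([-2.707,.004,1.76]); pg=np.array([545.4,-187.2,14.1])
def flask_tool_prior():
    a=np.array([np.cos(-.1658)*np.cos(FY),np.cos(-.1658)*np.sin(FY),np.sin(-.1658)])
    return Rg.T@(FL-pg), Rg.T@a
def rings(c,a):
    u=np.cross(a,[0.3,.5,.8]);u/=np.linalg.norm(u);w=np.cross(a,u);t=np.linspace(0,2*np.pi,60)
    return [c+a*(s-70)+r*(np.cos(t)[:,None]*u+np.sin(t)[:,None]*w) for s,r in PROF]
E
python3 - <<'E'
from h import *
from station import observe
s=observe(); R=rpyR(s["orientation"]); p=s["eef_pos"]
c,a=flask_tool_prior(); print(c.round(1),a.round(3),"world axis",(R@a).round(3),"centre",(p+R@c).round(1))
f,b=snap("wrist","pics/w16.png")
for r in rings(p+R@c,R@a):
    for u in fish(f,r): cv2.circle(b,tuple(int(round(v)) for v in u),0,(0,0,255),-1)
cv2.imwrite("pics/w16b.png",cv2.resize(b[0:340,130:420],None,fx=2,fy=2))
E
```

```text
[  2.9 -47.6   0.4] [-0.003  0.964 -0.266] world axis [0.003 0.005 1.   ] centre [546.3  81.3 211.3]
```

View pics/w16b.png

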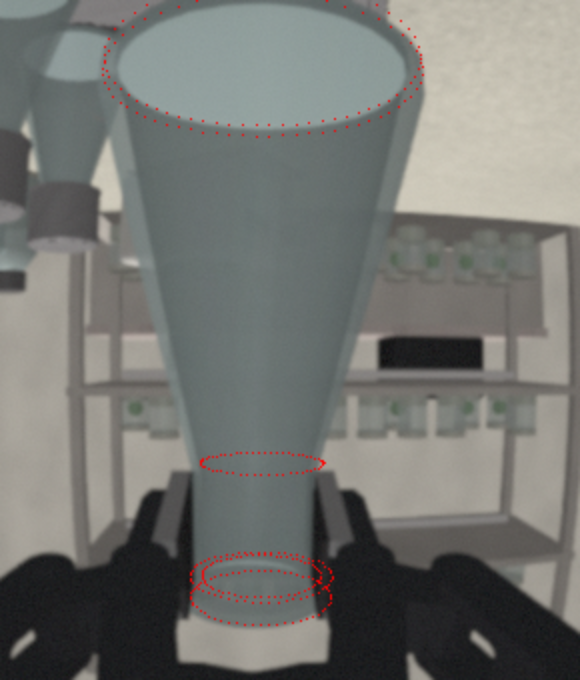

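```bash
python3 - <<'E'
from plan import *
from station import observe
s=observe(); R=rpyR(s["orientation"]); p=s["eef_pos"]; c,a=flask_tool_prior()
d=np.array([549,225,110])-(p+R@c)
d2=np.array([549,225,76])-(p+R@c)
check([(p,R),(p+d,R),(p+d2,R)]); to(p+d,R); to(p+d2,R)
E
```

```text
0 0 [-0.32  0.12  0.1  -1.28 -1.87  0.11] wrist z [539. 351.]
0 12 [-0.07  0.15 -0.06 -1.29 -1.59  0.22] wrist z [434. 249.]
1 0 [-0.07  0.15 -0.06 -1.29 -1.59  0.22] wrist z [434. 249.]
1 12 [-0.07  0.2  -0.08 -1.29 -1.57  0.28] wrist z [397. 215.]
shift [-0.0029 -0.0592  0.1654] turn [0. 0. 0.] t 16.0
shift [-0.0029 -0.0919  0.1746] turn [0. 0. 0.] t 16.0
```

```bash
python3 -m inch '[[[0,-0.003,0.015,0,0,0,-1],[0,-0.008,0.04,0,0,0,-1],[0,-0.018,0.07,0,0,0,-1],[-0.001,-0.03,0.1,0,0,0,-1],[-0.002,-0.042,0.13,0,0,0,-1],[-0.003,-0.052,0.155,0,0,0,-1],[-0.003,-0.059,0.165,0,0,0,-1],[-0.003,-0.059,0.165,0,0,0,-1],[-0.003,-0.059,0.165,0,0,0,-1]]]'; python3 - <<'E'
from h import *
from station import observe
s=observe(); R=rpyR(s["orientation"]); p=s["eef_pos"]; c,a=flask_tool_prior()
print("flask",(p+R@c).round(1),(R@a).round(3)); to(p+np.array([549,225,78])-(p+R@c),R)
f,b=snap("scene","pics/s17.png"); crop(b,290,90,160,140,5,"pics/s17b.png")
f,b=snap("top","pics/t17.png"); crop(b,85,80,190,150,4,"pics/t17b.png")
E
```

```text
time_s: 16.75
eef_pos: [551.7, 237.4, 156.7]
orientation: [1.845, 0.001, -3.138]
contact_force: [1.4, -0.4, -0.8]
opening: 29.1
flask [548.9 224.8 110.8] [0.002 0.005 1.   ]
shift [-0.0001 -0.0315  0.009 ] turn [0. 0. 0.] t 16.75
```

View pics/s17b.png

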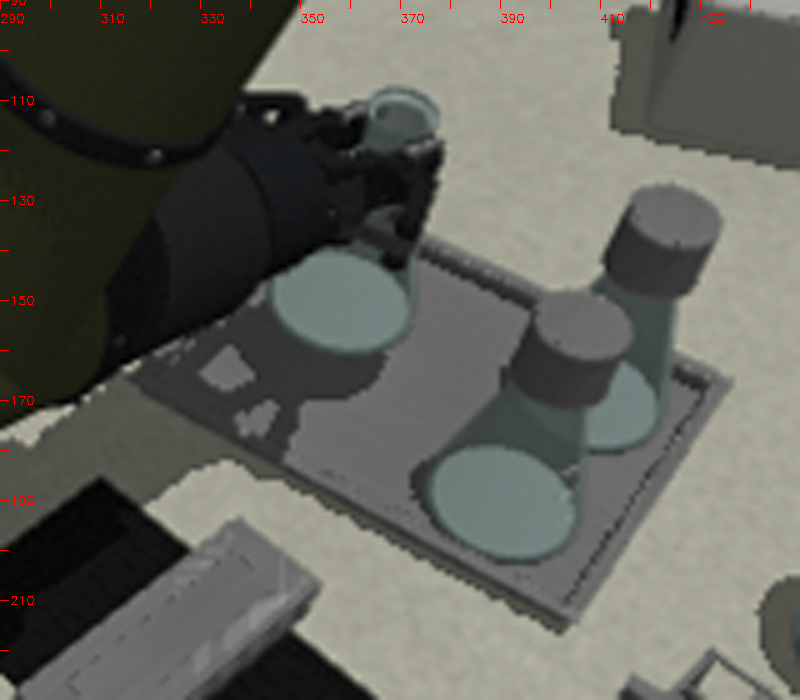

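View pics/t17b.png

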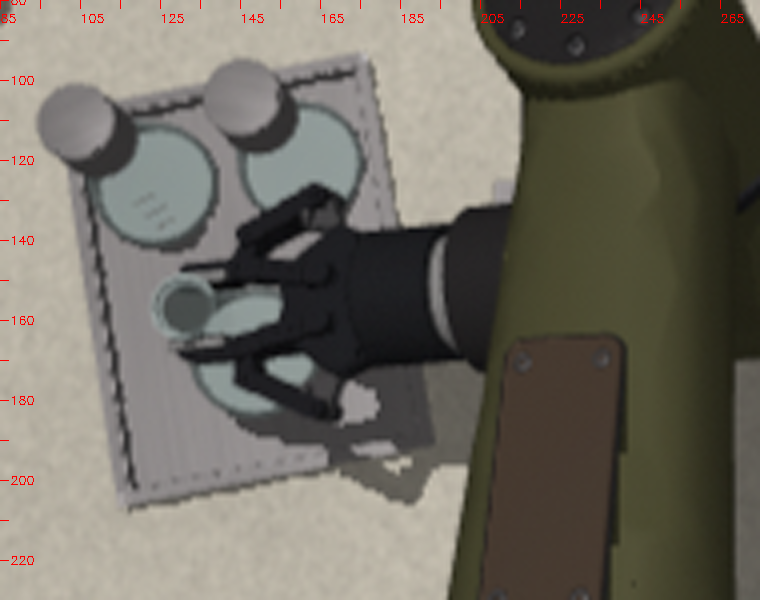

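```bash
python3 -m inch '[[[0,-0.012,0.003,0,0,0,-1],[0,-0.024,0.007,0,0,0,-1],[0,-0.031,0.009,0,0,0,-1],[0,-0.031,0.009,0,0,0,-1]]]'; python3 -m inch '[[[0,-0.002,0.0005,0,0,0,-1],[0,-0.003,0.001,0,0,0,-1],[0,-0.003,0.001,0,0,0,-1]]]'; python3 - <<'E'
from h import *
from station import observe
s=observe(); R=rpyR(s["orientation"]); p=s["eef_pos"]; c,a=flask_tool_prior()
print("flask",(p+R@c).round(1),(R@a).round(3)); 
E
```

```text
time_s: 17.18
eef_pos: [551.8, 236.3, 122.3]
orientation: [1.845, -0.002, -3.141]
contact_force: [-1.0, -0.3, -1.7]
opening: 29.3
time_s: 17.43
eef_pos: [552.0, 236.4, 120.0]
orientation: [1.844, -0.001, -3.14]
contact_force: [-1.5, -0.8, 3.3]
opening: 29.4
flask [549.  223.9  74.1] [0.004 0.004 1.   ]
```

```bash
python3 -m inch '[[[0,-0.0005,0,0,0,0,-1],[0,-0.0005,0,0,0,0,-0.25],[0,-0.0005,0,0,0,0,-0.2],[0,-0.0005,0,0,0,0,-0.1],[0,-0.0005,0,0,0,0,0.0],[0,-0.0005,0,0,0,0,0.1],[0,-0.0005,0,0,0,0,0.2],[0,-0.0005,0,0,0,0,0.2]]]'; python3 - <<'E'
from h import *
f,b=snap("scene","pics/s18.png"); crop(b,290,90,160,140,5,"pics/s18b.png")
f,b=snap("wrist","pics/w18.png")
E
```

```text
time_s: 18.1
eef_pos: [552.0, 236.3, 119.5]
orientation: [1.844, -0.001, -3.14]
contact_force: [0.8, 0.5, 0.2]
opening: 51.3
```

View pics/s18b.png

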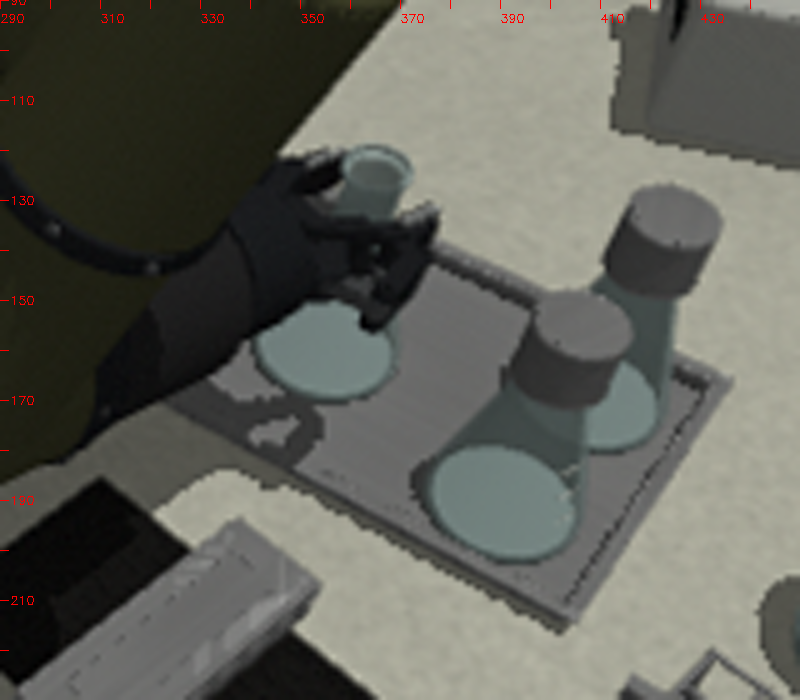

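View pics/w18.png

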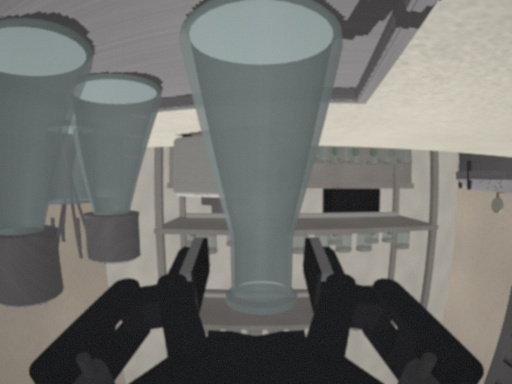

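```bash
python3 -m inch '[[[0,0,-0.015,0,0,0,0.2],[0,0,-0.04,0,0,0,0.2],[0,0,-0.07,0,0,0,0.2],[0,0,-0.1,0,0,0,0.2],[0,0,-0.13,0,0,0,0.2],[0,0,-0.13,0,0,0,0.2]]]'; python3 - <<'E'
from plan import *
from station import observe
s=observe(); cur=(s["eef_pos"],rpyR(s["orientation"]))
Rd=np.c_[[-1,0,0],[0,1,0],[0,0,-1]]
w=[cur,([500,0,240],Rd),([439,-54,130],Rd)]
check(w); to(*w[1])
check([([439,-54,130],Rd),([439,-54,20],Rd),([439,-54,220],Rd),([549,224,260],Rd),([549,224,105],Rd)],5)
E
```

```text
time_s: 18.7
eef_pos: [553.1, 105.8, 155.6]
orientation: [1.848, 0.001, 3.14]
contact_force: [0.3, 0.5, 0.5]
opening: 51.2
0 0 [-0.28  0.23  0.03 -1.24 -1.78  0.28] wrist z [432. 250.]
0 12 [ 0.4  -0.23 -0.15  0.   -1.65 -0.4 ] wrist z [587. 587.]
1 0 [ 0.4  -0.23 -0.15  0.   -1.65 -0.4 ] wrist z [587. 587.]
1 12 [ 0.34 -0.39 -0.48  0.   -1.49 -0.34] wrist z [477. 477.]
shift [ 0.0528  0.0523 -0.125 ] turn [ 1.294e+00  2.000e-03 -1.000e-03] t 18.7
0 0 [ 0.34 -0.39 -0.48  0.   -1.49 -0.34] wrist z [477. 477.]
0 5 [ 0.34 -0.33 -0.64  0.   -1.27 -0.34] wrist z [367. 367.]
1 0 [ 0.34 -0.33 -0.64  0.   -1.27 -0.34] wrist z [367. 367.]
1 5 [ 0.34 -0.39 -0.31 -0.   -1.65 -0.34] wrist z [567. 567.]
2 0 [ 0.34 -0.39 -0.31 -0.   -1.65 -0.34] wrist z [567. 567.]
2 5 [ 0.73  0.03  0.12 -0.   -1.67 -0.73] wrist z [607. 607.]
3 0 [ 0.73  0.03  0.12 -0.   -1.67 -0.73] wrist z [607. 607.]
3 5 [ 0.73  0.04 -0.14  0.   -1.39 -0.73] wrist z [452. 452.]
```

```bash
python3 -m inch '[[[0.005,0.015,-0.03,0.05,0,0,0.6],[0.01,0.025,-0.06,0.15,0,0,0.6],[0.02,0.035,-0.09,0.25,0,0,0.6],[0.03,0.045,-0.11,0.36,0,0,1],[0.04,0.052,-0.125,0.47,0,0,1],[0.05,0.052,-0.125,0.58,0,0,1],[0.053,0.052,-0.125,0.69,0,0,1],[0.053,0.052,-0.125,0.8,0,0,1],[0.053,0.052,-0.125,0.91,0,0,1],[0.053,0.052,-0.125,1.02,0,0,1],[0.053,0.052,-0.125,1.13,0,0,1],[0.053,0.052,-0.125,1.24,0,0,1],[0.053,0.052,-0.125,1.294,0,0,1],[0.053,0.052,-0.125,1.294,0,0,1]]]'; python3 - <<'E'
from h import *
Rd=np.c_[[-1,0,0],[0,1,0],[0,0,-1]]
to([439,-54,150],Rd)
E
```

```text
time_s: 19.87
eef_pos: [499.3, 1.4, 239.1]
orientation: [-3.138, 0.0, -3.14]
contact_force: [-0.2, -0.9, -0.7]
opening: 85.4
shift [ 0.0604 -0.055   0.0893] turn [-0.003  0.     0.002] t 19.87
```

```bash
python3 -m inch '[[[0.03,-0.028,0.03,0,0,0,1],[0.05,-0.045,0.06,0,0,0,1],[0.06,-0.055,0.085,0,0,0,1],[0.06,-0.055,0.089,0,0,0,1],[0.06,-0.055,0.089,0,0,0,1]]]'; python3 - <<'E'
from h import *
s=log()
f,b=snap("wrist","pics/w20.png"); cv2.imwrite("pics/w20b.png",cv2.resize(b,(800,600)))
f,b=snap("scene","pics/s20.png"); crop(b,310,95,130,120,5,"pics/s20b.png")
E
```

```text
time_s: 20.28
eef_pos: [438.0, -54.9, 148.7]
orientation: [-3.139, -0.002, 3.141]
contact_force: [1.0, 0.1, 0.9]
opening: 85.7
```

View pics/w20b.png

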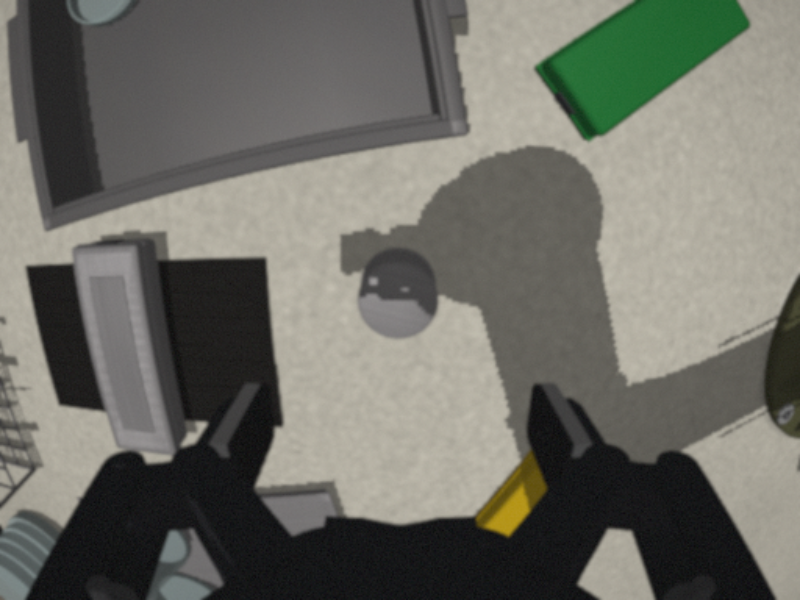

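View pics/s20b.png

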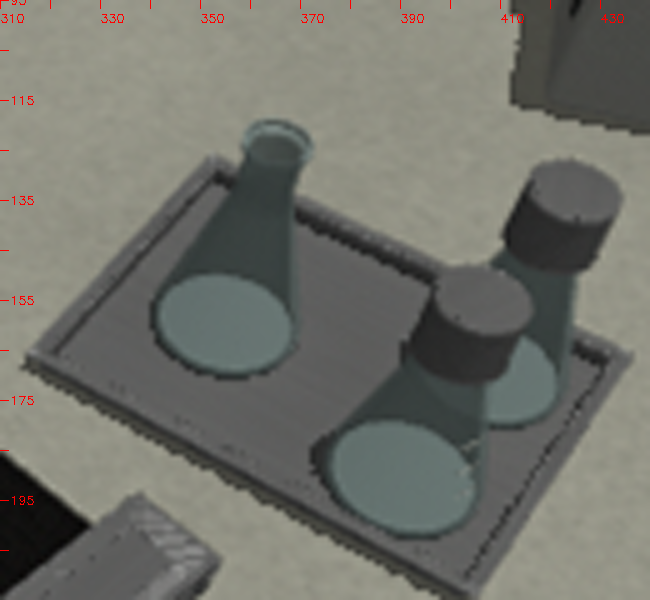

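```bash
python3 - <<'E'
from h import *
f,b=snap("wrist","pics/w21.png"); t=np.linspace(0,2*np.pi,60)
def ring(x,y,z,r): return np.c_[x+r*np.cos(t),y+r*np.sin(t),np.full(60,z)]
b=cv2.resize(b,None,fx=4,fy=4,interpolation=cv2.INTER_CUBIC)
for z,r,col in [(38,23.5,(0,0,255)),(0,24.5,(0,255,0))]:
    for u in fish(f,ring(438,-54,z,r)): cv2.circle(b,tuple(int(round(v*4+1.5)) for v in u),1,col,-1)
cv2.imwrite("pics/w21b.png",b[580:920,860:1180]); print(-np.array(f["R"]).T@f["t"])
E
```

```text
[ 439.47640192 -134.4001781   295.26625359]
```

View pics/w21b.png

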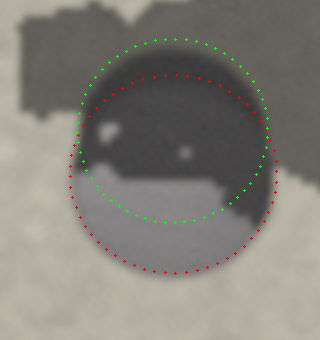

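```bash
python3 -m inch '[[[0,0.0005,0.04,0,0,0,1],[0,0.0005,0.08,0,0,0,1],[0,0.0005,0.11,0,0,0,1],[0,0.0005,0.13,0,0,0,1],[0,0.0005,0.14,0,0,0,1],[0,0.0005,0.14,0,0,0,1],[0,0.0005,0.14,0,0,0,0.5]]]'; python3 - <<'E'
from h import *
s=log(); print(s["eef_pos"])
f,b=snap("wrist","pics/w22.png"); cv2.imwrite("pics/w22b.png",cv2.resize(b,(800,600)))
to([438,-54,9],np.c_[[-1,0,0],[0,1,0],[0,0,-1]])
E
```

```text
time_s: 21.02
eef_pos: [442.4, -53.6, 14.0]
orientation: [-3.139, 0.005, -3.14]
contact_force: [0.3, 0.1, 0.7]
opening: 76.0
[442.36406415 -53.55650916  14.04925998]
shift [ 0.0048 -0.0005  0.0056] turn [-0.003  0.006  0.002] t 21.07
```

View pics/w22b.png

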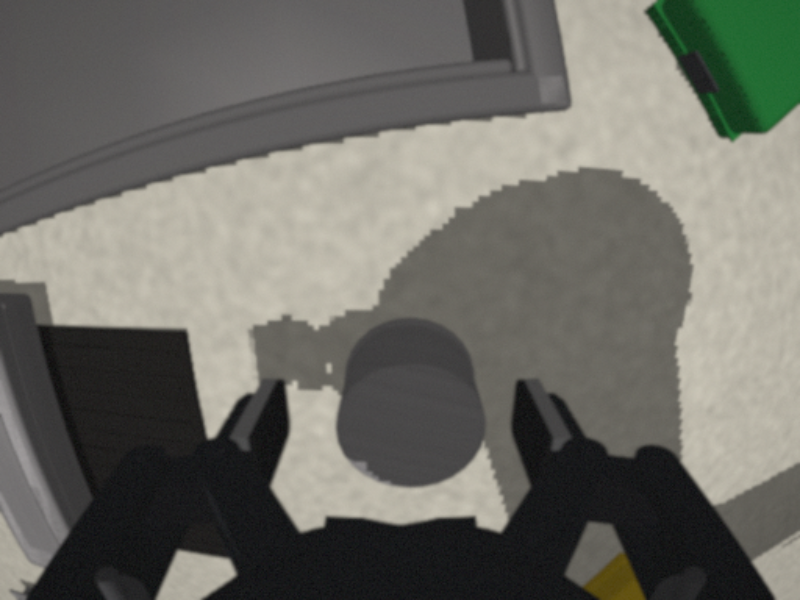

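```bash
python3 -m inch '[[[0.004,0,0.004,0,0.005,0,0.5],[0.005,0,0.006,0,0.005,0,0.5],[0.005,0,0.006,0,0.005,0,0.2],[0.005,0,0.006,0,0.005,0,-0.3],[0.005,0,0.006,0,0.005,0,-1],[0.005,0,0.006,0,0.005,0,-1],[0.005,0,0.006,0,0.005,0,-1],[0.005,0,0.006,0,0.005,0,-1],[0.005,0,0.006,0,0.005,0,-1],[0.005,0,0.006,0,0.005,0,-1]]]'; python3 - <<'E'
from h import *
s=log(); print(s["eef_pos"],s["opening"])
E
```

```text
time_s: 21.9
eef_pos: [438.4, -53.4, 9.6]
orientation: [-3.139, 0.003, -3.139]
contact_force: [-0.3, 1.2, 5.0]
opening: 46.5
[438.396789   -53.43685999   9.627008  ] 46.48806600133241
```

```bash
python3 -m inch '[[[0,0,-0.02,0,0,0,-1],[0,0,-0.05,0,0,0,-1],[0,0,-0.09,0,0,0,-1],[0,0,-0.13,0,0,0,-1],[0,0,-0.17,0,0,0,-1],[0,0,-0.21,0,0,0,-1],[0,0,-0.23,0,0,0,-1],[0,0,-0.23,0,0,0,-1]]]'; python3 - <<'E'
from h import *
from scipy.optimize import minimize
s=log(); print(s["eef_pos"])
f,b=snap("wrist","pics/w23.png"); cv2.imwrite("pics/w23b.png",cv2.resize(b,(800,600)))
f,b=snap("top","pics/t23.png"); o=b.copy(); crop(b,85,80,190,150,4,"pics/t23b.png")
f,b=snap("scene","pics/s23.png"); crop(b,310,95,130,120,5,"pics/s23b.png")
# standing flask: lip ring centre estimates
print(proj("top",[[549,224,143],[549,224,3]]),proj("scene",[[549,224,143],[549,224,3]]))
E
```

```text
time_s: 22.57
eef_pos: [439.4, -53.0, 245.2]
orientation: [-3.14, 0.011, -3.14]
contact_force: [0.1, -0.9, -1.1]
opening: 46.6
[439.35298397 -53.00079395 245.2342195 ]
[[135.37026981 160.4171542 ]
 [152.04378596 170.61391011]] [[365.63633545 122.32388183]
 [354.59602147 159.1865784 ]]
```

View pics/w23b.png

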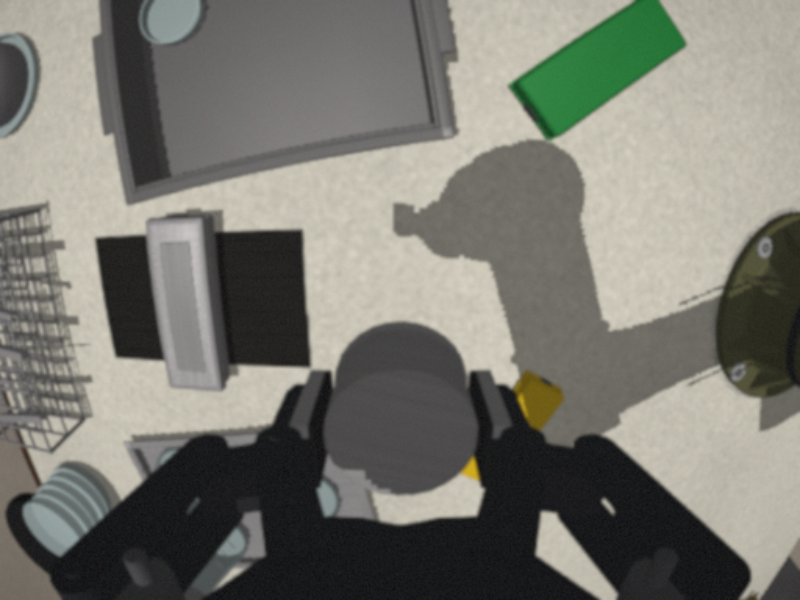

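View pics/t23b.png

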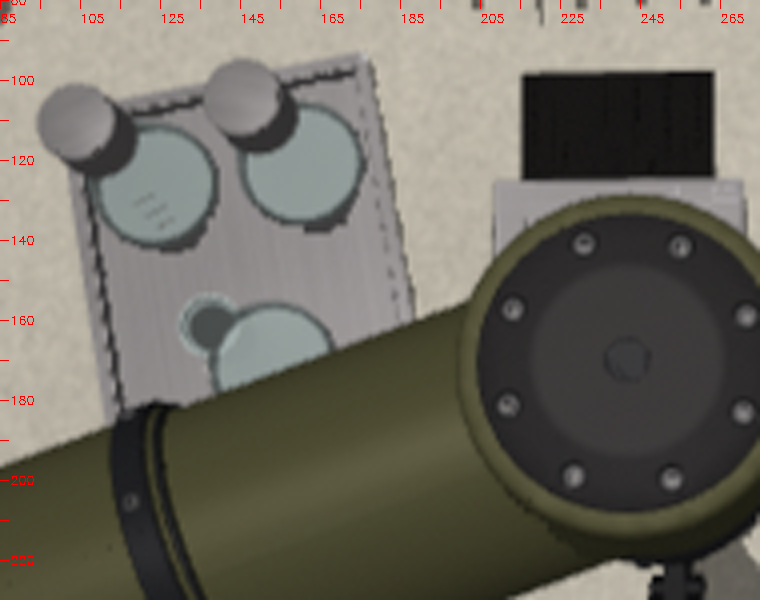

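View pics/s23b.png

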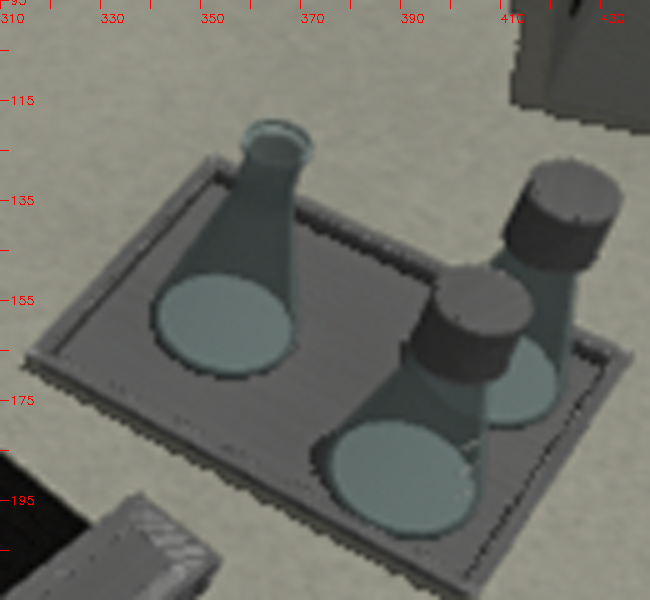

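```bash
python3 - <<'E'
from h import *
print(at("top",137,161.25,143),at("scene",365.4,123.8,143),at("scene",354.8,160,3))
to([548,223,195],np.c_[[-1,0,0],[0,1,0],[0,0,-1]])
E
```

```text
[546.97353527 220.16061984 143.        ] [552.128506   219.04137905 143.        ] [551.42646547 221.94009211   3.        ]
shift [-0.111   0.2754  0.0431] turn [-0.002  0.001  0.002] t 22.72
```

```bash
python3 -m inch '[[[-0.012,0.03,0,0,0,0,-1],[-0.026,0.065,0,0,0,0,-1],[-0.04,0.1,0,0,0,0,-1],[-0.054,0.135,0,0,0,0,-1],[-0.068,0.17,0,0,0,0,-1],[-0.082,0.205,0.01,0,0,0,-1],[-0.096,0.24,0.02,0,0,0,-1],[-0.106,0.265,0.035,0,0,0,-1],[-0.111,0.274,0.043,0,0,0,-1],[-0.111,0.274,0.043,0,0,0,-1],[-0.111,0.274,0.043,0,0,0,-1]]]'; python3 - <<'E'
from h import *
s=log(); print(s["eef_pos"],s["orientation"])
f,b=snap("wrist","pics/w24.png"); b=cv2.resize(b,None,fx=3,fy=3,interpolation=cv2.INTER_CUBIC)
t=np.linspace(0,2*np.pi,72)
def ring(x,y,z,r): return np.c_[x+r*np.cos(t),y+r*np.sin(t),np.full(72,z)]
x,y=549,222
for z,r,col in [(143,18.5,(0,0,255)),(3,42,(0,255,0))]:
    for u in fish(f,ring(x,y,z,r)): cv2.circle(b,tuple(int(round(v*3+1)) for v in u),1,col,-1)
p=s["eef_pos"]
for z,r,col in [(p[2]+28.4,23.5,(255,0,255)),(p[2]-9.6,24.5,(255,255,0))]:
    for u in fish(f,ring(p[0],p[1],z,r)): cv2.circle(b,tuple(int(round(v*3+1)) for v in u),1,col,-1)
cv2.imwrite("pics/w24b.png",b[350:950,420:1120])
E
```

```text
time_s: 23.63
eef_pos: [547.3, 221.0, 193.1]
orientation: [-3.137, -0.002, -3.139]
contact_force: [-0.1, -0.1, -0.1]
opening: 46.6
[547.34300706 220.98175338 193.13468808] [-3.13663936e+00 -1.83087884e-03 -3.13911269e+00]
```

View pics/w24b.png

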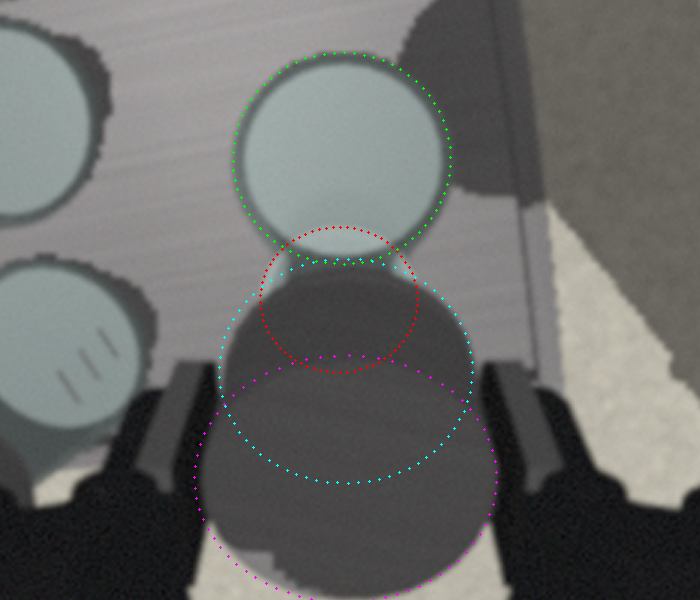

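```bash
python3 -m inch '[[[-0.001,0,0.01,0,0,0,-1],[-0.002,0,0.022,0,0,0,-1],[-0.002,0,0.032,0,0,0,-1],[-0.002,0,0.036,0,0,0,-1],[-0.002,0,0.036,0,0,0,-1]]]'; python3 - <<'E'
from h import *
s=log(); print(s["eef_pos"],s["orientation"])
f,b=snap("wrist","pics/w25.png"); b=cv2.resize(b,None,fx=3,fy=3,interpolation=cv2.INTER_CUBIC)
t=np.linspace(0,2*np.pi,72)
def ring(x,y,z,r): return np.c_[x+r*np.cos(t),y+r*np.sin(t),np.full(72,z)]
x,y=549,222
for z,r,col in [(143,18.5,(0,0,255)),(107,15.5,(0,0,255)),(3,42,(0,255,0))]:
    for u in fish(f,ring(x,y,z,r)): cv2.circle(b,tuple(int(round(v*3+1)) for v in u),1,col,-1)
p=s["eef_pos"]
for z,r,col in [(p[2]-9.6,24.5,(255,255,0))]:
    for u in fish(f,ring(p[0],p[1],z,r)): cv2.circle(b,tuple(int(round(v*3+1)) for v in u),1,col,-1)
cv2.imwrite("pics/w25b.png",b[350:950,420:1120])
f,b=snap("scene","pics/s25.png"); crop(b,310,75,130,110,5,"pics/s25b.png")
f,b=snap("top","pics/t25.png"); crop(b,85,80,190,150,4,"pics/t25b.png")
E
```

```text
time_s: 24.1
eef_pos: [549.0, 219.8, 156.8]
orientation: [-3.137, -0.002, -3.14]
contact_force: [0.1, -1.0, -0.4]
opening: 46.7
[549.01913094 219.77212398 156.81370853] [-3.13674429e+00 -1.89842077e-03 -3.14023954e+00]
```

View pics/w25b.png

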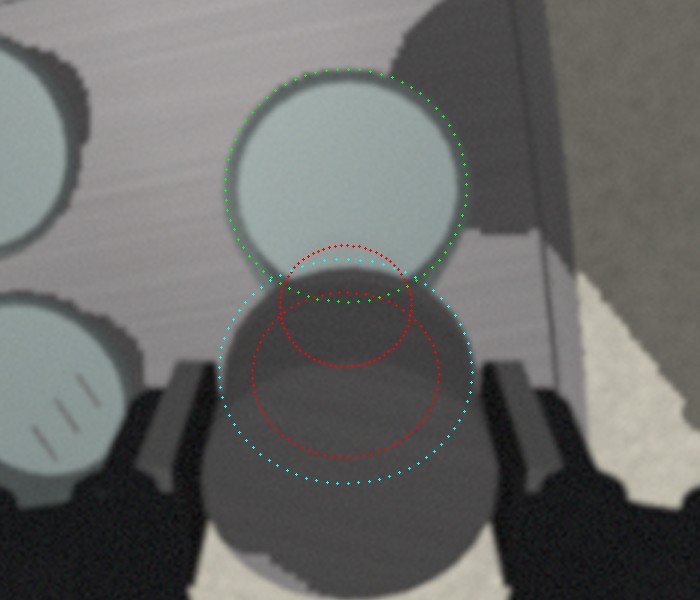

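View pics/s25b.png

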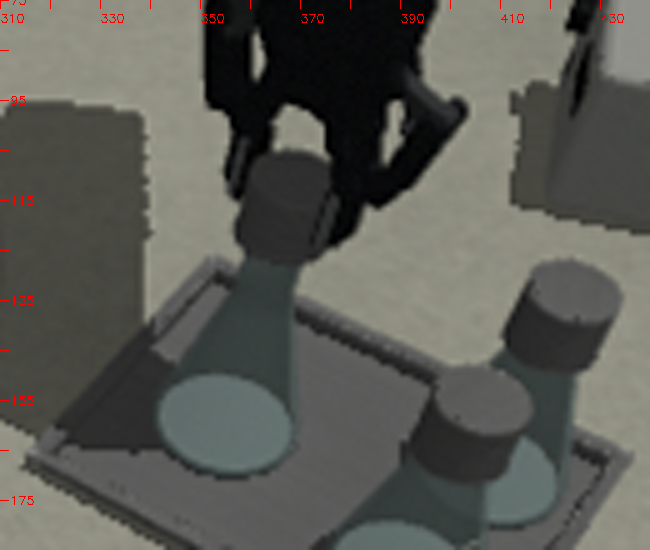

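```bash
python3 -m inch '[[[0,0.0015,0.001,0,0,0,-1],[0,0.002,0.006,0,0,0,-1],[0,0.002,0.011,0,0,0,-1],[0,0.002,0.016,0,0,0,-1],[0,0.002,0.016,0,0,0,-1]]]'
```

```text
time_s: 24.67
eef_pos: [549.3, 222.2, 141.4]
orientation: [-3.137, -0.001, -3.14]
contact_force: [0.2, 0.5, 0.0]
opening: 46.3
```

```bash
python3 -m inch '[[[0,-0.0005,0.006,0,0,0,-1],[0,-0.0005,0.012,0,0,0,-1],[0,-0.0005,0.018,0,0,0,-1],[0,-0.0005,0.02,0,0,0,-1],[0,-0.0005,0.02,0,0,0,-1]]]'; python3 - <<'E'
from h import *
f,b=snap("scene","pics/s26.png"); crop(b,310,75,130,110,5,"pics/s26b.png")
E
```

```text
time_s: 25.08
eef_pos: [548.9, 221.3, 120.3]
orientation: [-3.136, -0.002, -3.14]
contact_force: [-0.0, 0.3, -0.3]
opening: 46.7
```

View pics/s26b.png

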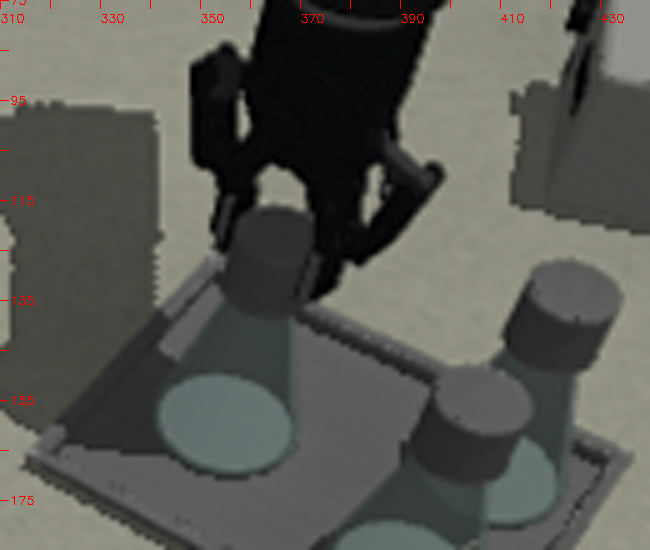

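```bash
python3 -m inch '[[[0,0,0.0015,0,0,0,-1],[0,0,0.0015,0,0,0,-1]]]';python3 -m inch '[[[0,0,0.0015,0,0,0,-1],[0,0,0.0015,0,0,0,-1]]]'
```

```text
time_s: 25.3
eef_pos: [549.3, 221.5, 119.6]
orientation: [-3.137, -0.001, -3.14]
contact_force: [0.5, -0.3, -0.8]
opening: 46.5
time_s: 25.47
eef_pos: [549.2, 221.5, 118.0]
orientation: [-3.137, -0.001, -3.14]
contact_force: [0.3, 0.8, -0.2]
opening: 46.2
```

```bash
python3 -m inch '[[[0,0,0.0015,0,0,0,-1],[0,0,0.0015,0,0,0,-1]]]';python3 -m inch '[[[0,0,0.001,0,0,0,-1],[0,0,0.001,0,0,0,-1]]]'
```

```text
time_s: 25.63
eef_pos: [549.6, 221.7, 117.8]
orientation: [-3.137, 0.0, -3.14]
contact_force: [-2.1, -0.5, 3.8]
opening: 46.3
time_s: 25.8
eef_pos: [549.9, 221.7, 117.8]
orientation: [-3.138, 0.001, -3.139]
contact_force: [-3.2, -0.9, 5.7]
opening: 46.2
```

```bash
python3 -m inch '[[[0,0,0,0,0,0,-1],[0,0,0,0,0,0,0.2],[0,0,0,0,0,0,0.3],[0,0,0,0,0,0,0.4],[0,0,0,0,0,0,0.6],[0,0,0,0,0,0,0.8],[0,0,0,0,0,0,0.8]]]';  python3 - <<'E'
from h import *
f,b=snap("scene","pics/s27.png"); crop(b,310,75,130,110,5,"pics/s27b.png")
f,b=snap("wrist","pics/w27.png"); cv2.imwrite("pics/w27b.png",cv2.resize(b,(800,600)))
E
```

```text
time_s: 26.38
eef_pos: [549.9, 221.7, 117.7]
orientation: [-3.138, 0.001, -3.139]
contact_force: [0.8, -0.1, -0.7]
opening: 76.9
```

View pics/s27b.png

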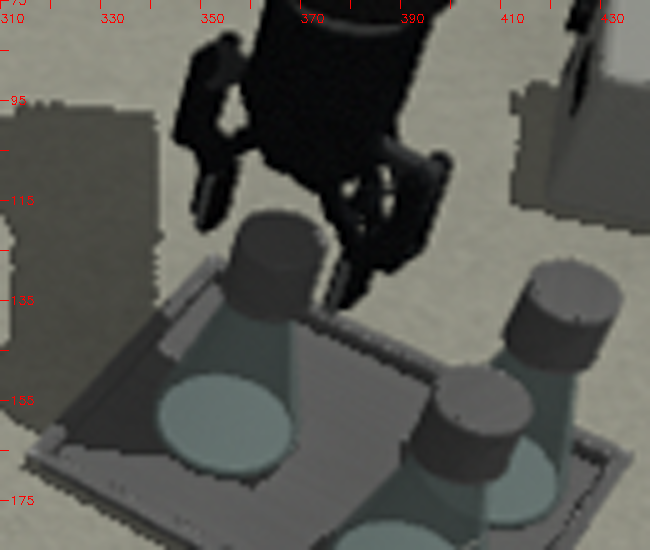

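View pics/w27b.png

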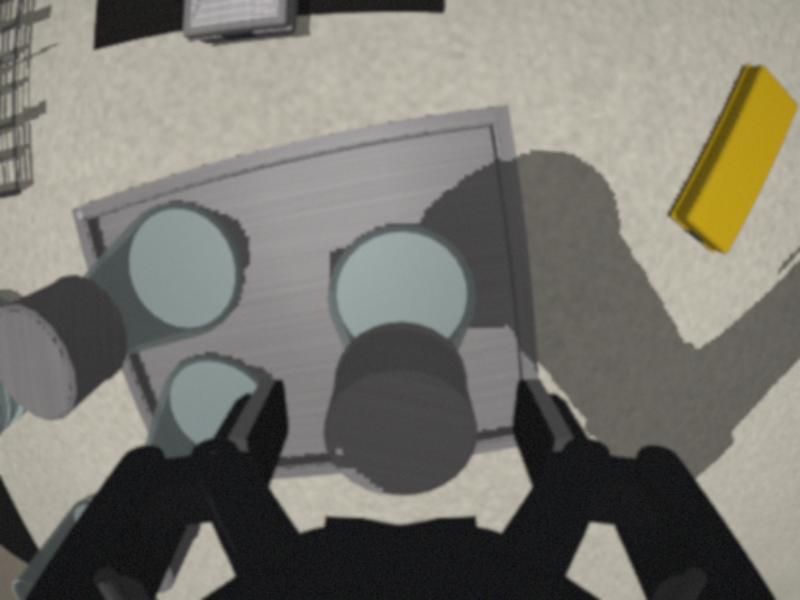

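```bash
python3 -m inch '[[[0,0,-0.01,0,0,0,0.8],[0,0,-0.03,0,0,0,0.8],[0,0,-0.06,0,0,0,0.8],[0,0,-0.1,0,0,0,0.8],[0,0,-0.14,0,0,0,0.8],[0,-0.04,-0.16,0,0,0,0.8],[0,-0.08,-0.16,0,0,0,0.8],[0,-0.12,-0.16,0,0,0,0.8],[0,-0.15,-0.16,0,0,0,0.8],[0,-0.15,-0.16,0,0,0,0.8]]]';  python3 - <<'E'
from h import *
f,b=snap("scene","pics/s28.png"); crop(b,310,85,130,120,5,"pics/s28b.png")
t=np.linspace(0,2*np.pi,72)
def ring(x,y,z,r): return np.c_[x+r*np.cos(t),y+r*np.sin(t),np.full(72,z)]
f,b=snap("wrist","pics/w28.png"); b=cv2.resize(b,None,fx=2,fy=2,interpolation=cv2.INTER_CUBIC)
for z,r,col in [(146,23.5,(0,0,255)),(108,24.5,(255,255,0)),(3,42,(0,255,0))]:
    for u in fish(f,ring(549,222,z,r)): cv2.circle(b,tuple(int(round(v*2)) for v in u),1,col,-1)
cv2.imwrite("pics/w28b.png",b[:600,100:900])
f,b=snap("top","pics/t28.png"); crop(b,85,80,190,150,4,"pics/t28b.png")
E
```

```text
time_s: 27.32
eef_pos: [549.9, 67.8, 280.6]
orientation: [-3.138, 0.004, 3.14]
contact_force: [-0.1, 0.8, 1.9]
opening: 76.7
```

View pics/s28b.png

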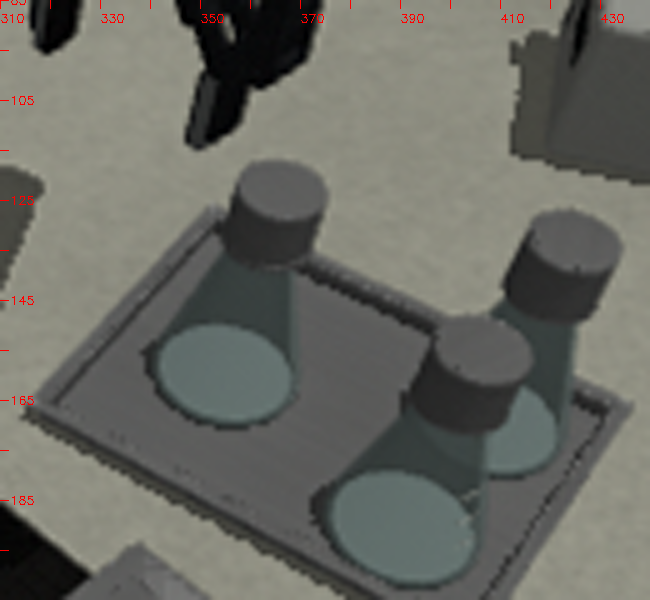

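View pics/w28b.png

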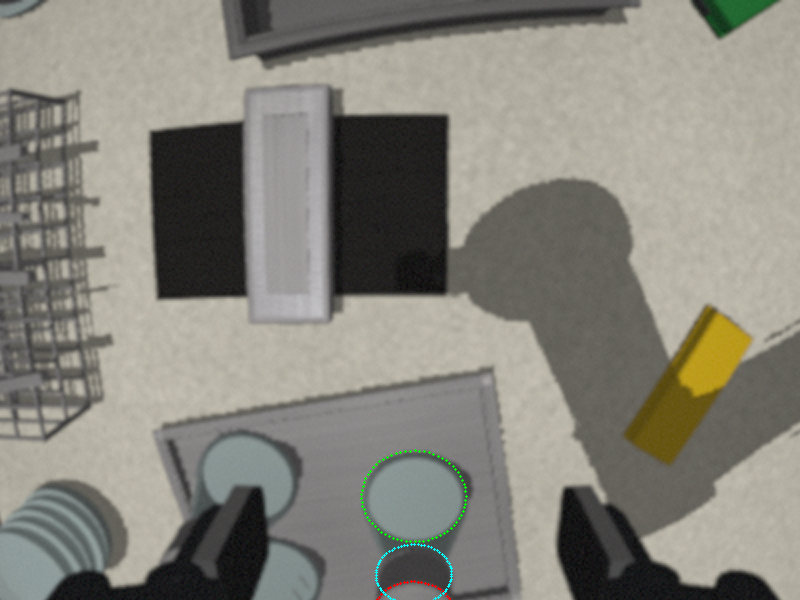

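View pics/t28b.png

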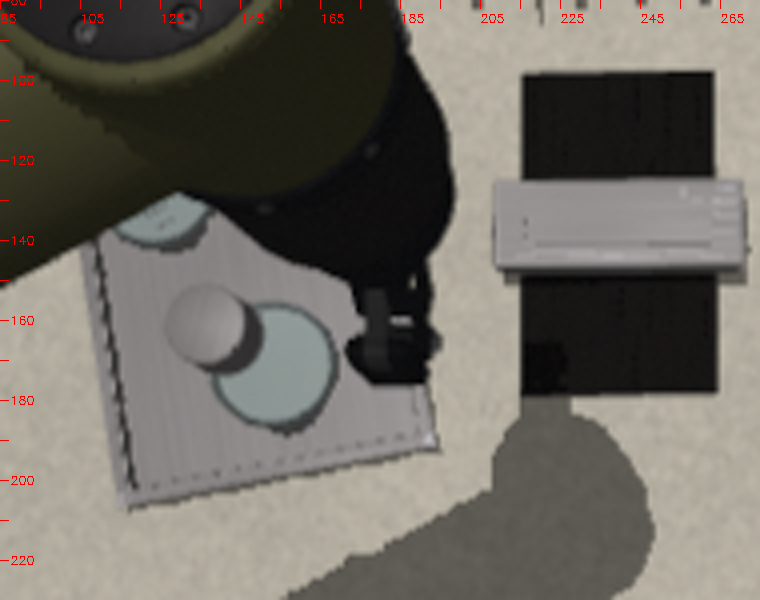

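```bash
python3 - <<'E'
from h import *
a=at("top",136.5,161.5,146); b=at("top",85+275/4,80+365/4,3); print("top cap/base",a.round(1),b.round(1))
c=at("scene",310+282/5,85+190/5,146); d=at("scene",310+223/5,85+376/5,3); print("scene",c.round(1),d.round(1))
# same for flask B, scene
print("B",at("scene",310+482/5,85+348/5,146).round(1),at("scene",310+402/5,85+527/5,3).round(1))
tr=np.array([603,235]);print(Ro.from_euler("z",-10.3,degrees=True).as_matrix()[:2,:2]@(np.array([549,222])-tr))
for cam,p in [("top",[(493,180),(744,180),(747,268),(495,268)])]:
    for q in p: print(at(cam,85+q[0]/4,80+q[1]/4,33).round(0))
E
```

```text
top cap/base [545.8 220.4 146. ] [547.2 219.4   3. ]
scene [553.6 220.2 146. ] [551.5 220.9   3. ]
B [686.9 202.2 146. ] [686.4 206.3   3. ]
[-55.45422084  -3.13518588]
[661.  71.  33.]
[658. -92.  33.]
[600. -93.  33.]
[603.  69.  33.]
```

```bash
python3 - <<'E'
from station import *
s=observe(); print(s["time_s"],s["contact_force"])
print(hand_in())
E
```

```text
27.4667 [-0.56971516  0.08341193  0.48326411]
the job is handed in; nothing more can be done
None
```

The job is done and handed in at 27.5 s; no verdict was reported, so the checks below are my own.

**What I did:**
- I gripped the tin across its width with the tool tilted to match its slope, lifted it out and laid it flat on the mat.
- I took the flask by the neck, lifted it out of the corner, turned it upright in the air and stood it on the free half of the tray.
- I then pressed the loose cap down until it met the flask's lip.

**Last checks:**
- **Tin:** its corners fit a flat box, with the centre about 4 mm from the mat's. Its ends overhang the mat's edge because it lies across the short side.
- **Flask:** it stands upright about 55 mm from the tray centre along the tray's x and 3 mm along its y. The top and wrist pictures after I let go show it standing clear.
- **Cap:** its position at full depth agrees with the flask's base within about 2 mm in both the top and scene pictures. It met the lip at the height I had worked out.
- **Bystanders:** flask_b agrees with where it was at the start to within about 4 mm, the error of these measurements. I did not re-measure flask_a at the end; in the scene picture it stands upright in its place.
- **Arm:** the gripper is clear of everything.

**What disagreed:**
- The scene and top cameras differ by 4 to 8 mm in world x, so I used the wrist camera for the fine alignments of the cap and flask.
- While reaching for the flask's neck I felt up to about 10 N, probably the finger linkage touching the bin wall or rim. Nothing visible came of it, and it eased once the fingers closed.

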